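# Charge the grinding jar with balls and sample

## Robot

A 7-joint arm with a two-finger parallel gripper is mounted at the origin on the work surface. World frame = base frame: x ahead of the robot, y to its left, z up, the work surface at z = 0. Lengths are in mm, angles in rad, forces in N, time in s.
With the tool pointing down it reaches from about 425 to 925 mm from the base axis. Payload 6.8 kg.
Tool frame: the origin (TCP) lies midway between the tips of the shut fingers; the grasp point (between the pads) lies 19 mm behind it (ctrl.hold_point_z is the distance from the TCP to the grasp point, in mm); z points along the fingers, y is the line along which they close (so a half turn about z gives the same grasp; the last joint's range is limited). The gripper opens to 85 mm and grips with 20 to 120 N. Pads are 22 mm wide; open, the fingers measure 114 mm over their backs; the gripper's body (76 mm by 85 mm) begins 54 mm behind the grasp point. The pads swing forward as they close: fully open they stand 13 mm farther back than shut.
Start: joints at [1.037, 0.477, 0.022, 1.555, -0.011, 1.109, -0.083], TCP at [278.819, -614.742, 231.308] pointing down, gripper open.
Joint ranges: [-2.96, 2.96], [-0.34, 2.1], [-1.41, 1.46], [0.24, 2.44], [-1.37, 4.51], [0.17, 1.92], [-2.96, 2.96]. Speed limits (rad/s): [2.39, 2.39, 3.14, 3.14, 3.14, 3.14, 3.14].

## Interface

Orientations are given as a 3x3 rotation matrix whose columns are the frame's x, y, z axes.
In Python, from cell import sensors, cams, ctrl, finder gives the robot as it stands.
- The arm moves only by the tool send_rows, never from a script. Its argument "targets" is a list of rows, each a list of 7 numbers: the shift along the world's x, y, z in m, then the turn, a rotation vector about the world's x, y, z in degrees, then the finger opening in m, from 0 to 0.0854. A call has 1 to 20 rows; each row shifts and turns the commanded pose from where the row before left it; what a row does not reach is not made up. A row lasts 1/8 s, in which the tool goes at most 62.5 mm and 10.7 degrees, less where a joint would pass 70% of its speed; a pose out of reach is approached as far as the arm can. A call with a gripper value outside its range is refused whole. The fingers move at their own pace and stop on an object; "grip_force" is the grip in N (left out, the last holds). Time passes only in rows, so rows that do not move let the fingers close. It gives the time, the measured TCP pose, the force, the opening and the grip force at its end, in the units of the state.
- sensors.get_obs(): the state, without advancing time (a new reading comes with each control period).
- cams.grab_frame(name): name is "side" or "top"; returns a dict with "img" (480x640x3 uint8, red, green, blue), "vfov" (degrees; the focal length in pixels is half the picture's height over the tangent of half this angle, whatever the lens; pixels are square), "cx", "cy" (the principal point, pixels), "R" (3x3) and "t" (3): a world point X has camera coordinates R X + t. Camera axes: x right, y down, z forward; pixel columns grow to the right and rows downward; lengths in mm; the calibration is good to about 2 mm. A picture is of the moment at which its call begins. There is no depth.
- ctrl.job_done(): hands the job in; it is judged then, once.
Trained networks look in a picture, given as the dict that the camera call returned (one of the last four; its "shot" number tells which), for a name from the list of things; names that differ only in an ending like _2 or _b are one class to them, and where a whole thing is asked for, a point or a joint stands for the part that bears it (a point fixed in the world has none). Each returns a list of dicts, best first, with "confidence" (0 to 1); they miss things now and then, are a little off and sometimes report something else, mostly with a low value. They report only what shows in the picture. A call takes as long as a camera call.
- finder.spot_in(picture, target): "position" ([x, y, z] in mm, in world coordinates, good to about 4 mm: the middle of the surface that is visible of it).
- finder.silhouettes(picture, target): "pixels" (480x640 bool, what is visible of it).
- finder.mark_of(picture, target): "position" ([x, y, z] in mm, in world coordinates, good to about 4 mm: a listed point, or the origin of a listed thing).
The state is a dict: "time": time; "joints": joint angles; "joint_velocities": joint speeds; "joint_torque": joint torques, N m; "position": TCP position; "eef_rot": TCP orientation; "wrist_force": force on the tool from outside, world axes, zero at the start; "wrist_torque": the same for the moment, N m; "grip_width": opening from 0.0 (shut) to 1.0 (fully open); "finger_force": force on a finger pad.
Only numpy, scipy, OpenCV 4.12 (cv2) and the standard library are available. Lean on these libraries where they do the work, as an engineer would, in place of code of your own. Each camera call takes 0.05 s, during which the arm holds its last target. There are 200 camera calls.

## Task

Charge the grinding jar for the mill: take off its lid and lay it on the bench, empty every dish that holds ceramic balls into the jar, and only then the tray of bone pieces on top of them, each time bringing the lip right down to the jar's mouth before you tip, so that nothing bounces out. Leave all the dishes and the tray standing upright on the bench, clear of the jar, and at the end put the lid back on the jar, fully home. Every ball and piece must end up in the jar, and the specimen pot, box of moulds and beaker stay where they are.

Things in the scene. Friction and masses are not known exactly. Their poses are not given: they have to be found in the camera images.
- jar_mouth (a point): centre of the mouth of the grinding jar, at the height of its rim: an upright steel jar fixed on the bench, 116 mm outside and 96 mm inside diameter, 100 mm tall, inner floor 72 mm below the rim, on a black rubber foot 144 mm across. z is up
- lid_knob (a point): centre of the black knob (30 mm diameter, 32 mm tall, top 15 mm above this point) of the jar's steel lid, which starts on the jar. z is the lid's upward axis. The lid is a disc of 116 mm diameter, 10 mm thick, whose top face lies 22 mm below this point; a white spigot of 91 mm diameter, 5 mm deep, under the disc drops into the mouth. Fully home on the jar this point is 32 mm above the rim; with the lid lying on the bench it is 37 mm above the bench. 0.35 kg
- dish1_mid (a point): round stainless pouring dish with up to two balls in it, 0.15 kg, one of three alike; this point is on its axis, half-way up (18 mm above its underside). x points from the handle to the pouring lip, z up. 36 mm tall, foot 62 mm and rim 100 mm in diameter, wall 3 mm, leaning out at 28 degrees: the balls roll out only when it is tipped beyond about 65 degrees
- dish1_lip (a point): pouring lip of dish1: the point of its rim opposite the handle (50 mm ahead of and 18 mm above dish1_mid). Axes as dish1_mid. The handle is a level flat steel bar on the side away from the lip, along x from 46 to 112 mm behind dish1_mid, 10 mm thick in y, 24 mm tall; pinch it about 88 mm behind and 24 mm above dish1_mid
- dish2_mid (a point): round stainless pouring dish with up to two balls in it, 0.15 kg, one of three alike; this point is on its axis, half-way up (18 mm above its underside). x points from the handle to the pouring lip, z up. 36 mm tall, foot 62 mm and rim 100 mm in diameter, wall 3 mm, leaning out at 28 degrees: the balls roll out only when it is tipped beyond about 65 degrees
- dish2_lip (a point): pouring lip of dish2: the point of its rim opposite the handle (50 mm ahead of and 18 mm above dish2_mid). Axes as dish2_mid. The handle is a level flat steel bar on the side away from the lip, along x from 46 to 112 mm behind dish2_mid, 10 mm thick in y, 24 mm tall; pinch it about 88 mm behind and 24 mm above dish2_mid
- dish3_mid (a point): round stainless pouring dish with up to two balls in it, 0.15 kg, one of three alike; this point is on its axis, half-way up (18 mm above its underside). x points from the handle to the pouring lip, z up. 36 mm tall, foot 62 mm and rim 100 mm in diameter, wall 3 mm, leaning out at 28 degrees: the balls roll out only when it is tipped beyond about 65 degrees
- dish3_lip (a point): pouring lip of dish3: the point of its rim opposite the handle (50 mm ahead of and 18 mm above dish3_mid). Axes as dish3_mid. The handle is a level flat steel bar on the side away from the lip, along x from 46 to 112 mm behind dish3_mid, 10 mm thick in y, 24 mm tall; pinch it about 88 mm behind and 24 mm above dish3_mid
- tray_mid (a point): rectangular aluminium weighing tray with four bone pieces in it, 0.17 kg; this point is 18 mm above its underside, 45 mm ahead of its back wall. x points from the handle to the pouring lip, z up. 66 mm wide in y, side walls 24 mm tall, back wall 54 mm; flat floor to 41 mm ahead of this point, then a ramp rising at 25 degrees to the lip. The pieces slide out when it is tipped 65 to 80 degrees
- tray_lip (a point): pouring lip of the tray: middle of its 66 mm wide front edge (78 mm ahead of and 2 mm above tray_mid). Axes as tray_mid. The handle is a level flat steel bar on the side away from the lip, along x from 46 to 112 mm behind tray_mid, 10 mm thick in y, 24 mm tall; pinch it about 88 mm behind and 24 mm above tray_mid
- ball1a_center (a point): centre of a white ceramic grinding ball, 25 mm diameter, 49 g, that starts in dish1; three to six of the six balls are present
- ball1b_center (a point): centre of a white ceramic grinding ball, 25 mm diameter, 49 g, that starts in dish1; three to six of the six balls are present
- ball2a_center (a point): centre of a white ceramic grinding ball, 25 mm diameter, 49 g, that starts in dish2; three to six of the six balls are present
- ball2b_center (a point): centre of a white ceramic grinding ball, 25 mm diameter, 49 g, that starts in dish2; three to six of the six balls are present
- ball3a_center (a point): centre of a white ceramic grinding ball, 25 mm diameter, 49 g, that starts in dish3; three to six of the six balls are present
- ball3b_center (a point): centre of a white ceramic grinding ball, 25 mm diameter, 49 g, that starts in dish3; three to six of the six balls are present
- piece1_mid (a point): centre of a chunky off-white calcined bone piece, 21 x 17 x 15 mm, 12 g, that starts in the tray
- piece2_mid (a point): centre of a chunky off-white calcined bone piece, 21 x 17 x 15 mm, 12 g, that starts in the tray
- piece3_mid (a point): centre of a chunky off-white calcined bone piece, 21 x 17 x 15 mm, 12 g, that starts in the tray
- piece4_mid (a point): centre of a chunky off-white calcined bone piece, 21 x 17 x 15 mm, 12 g, that starts in the tray
- specimen_pot: bystander: white lidded specimen pot, 68 mm diameter, 85 mm tall; origin at the centre of its underside
- mould_box: bystander: open white box of steel moulds, 90 x 120 x 45 mm; origin at the centre of its underside
- beaker: bystander: glass beaker, 68 mm diameter, 90 mm tall; origin at the centre of its underside

How it is judged (in metres and radians):
On the way, in this order (a step that is already met when the one before it is completed fails the run):
1. the lid is off and lies flat on the bench clear of the jar (height (world z) of lid_knob below 0.043 m and horizontal distance between lid_knob and jar_mouth above 0.12 m and angle between lid_knob's own z axis and vertical below 0.1 rad), for 0.2 s.
2. all the balls present are in the jar (horizontal distance between each of ball1a_center, ball1b_center, ball2a_center, ball2b_center, ball3a_center, ball3b_center and jar_mouth below 0.05 m and z of ball1a_center in the frame of jar_mouth between -0.08 and -0.002 m and z of ball1b_center in the frame of jar_mouth between -0.08 and -0.002 m and z of ball2a_center in the frame of jar_mouth between -0.08 and -0.002 m and z of ball2b_center in the frame of jar_mouth between -0.08 and -0.002 m and z of ball3a_center in the frame of jar_mouth between -0.08 and -0.002 m and z of ball3b_center in the frame of jar_mouth between -0.08 and -0.002 m), for 0.2 s.
3. all four bone pieces are in the jar too (horizontal distance between each of piece1_mid, piece2_mid, piece3_mid, piece4_mid and jar_mouth below 0.05 m and z of piece1_mid in the frame of jar_mouth between -0.08 and -0.002 m and z of piece2_mid in the frame of jar_mouth between -0.08 and -0.002 m and z of piece3_mid in the frame of jar_mouth between -0.08 and -0.002 m and z of piece4_mid in the frame of jar_mouth between -0.08 and -0.002 m), for 0.2 s.
At the end, for the whole second after the job is handed in: every ball and piece present lies in the jar below its rim; the dishes and tray stand upright on the bench (7 degrees, under 8 mm up), middles over 100 mm from the jar's axis; the lid is home on the jar (centred within 6 mm, down within 3.5 mm, level within 3.4 degrees) (all of step 2 and all of step 3 and angle between each of dish1_mid, dish2_mid, dish3_mid, tray_mid's own z axis and vertical below 0.12 rad and height (world z) of each of dish1_mid, dish2_mid, dish3_mid, tray_mid below 0.026 m and horizontal distance between each of dish1_mid, dish2_mid, dish3_mid, tray_mid and jar_mouth above 0.1 m and horizontal distance between lid_knob and jar_mouth below 0.006 m and z of lid_knob in the frame of jar_mouth below 0.0355 m and angle between lid_knob's own z axis and vertical below 0.06 rad); the robot touches nothing.
It fails at once if dish1 is tipped (over 40 degrees) with a ball still in it while its lip is more than 60 mm above the jar's mouth (angle between dish1_mid's own z axis and vertical above 0.7 rad and z of dish1_lip in the frame of jar_mouth above 0.06 m and distance between any of ball1a_center, ball1b_center, ball2a_center, ball2b_center, ball3a_center, ball3b_center and dish1_mid below 0.04 m).
It fails at once if dish2 is tipped (over 40 degrees) with a ball still in it while its lip is more than 60 mm above the jar's mouth (angle between dish2_mid's own z axis and vertical above 0.7 rad and z of dish2_lip in the frame of jar_mouth above 0.06 m and distance between any of ball1a_center, ball1b_center, ball2a_center, ball2b_center, ball3a_center, ball3b_center and dish2_mid below 0.04 m).
It fails at once if dish3 is tipped (over 40 degrees) with a ball still in it while its lip is more than 60 mm above the jar's mouth (angle between dish3_mid's own z axis and vertical above 0.7 rad and z of dish3_lip in the frame of jar_mouth above 0.06 m and distance between any of ball1a_center, ball1b_center, ball2a_center, ball2b_center, ball3a_center, ball3b_center and dish3_mid below 0.04 m).
It fails at once if the tray is tipped (over 40 degrees) with a piece still in it while its lip is more than 60 mm above the jar's mouth (angle between tray_mid's own z axis and vertical above 0.7 rad and z of tray_lip in the frame of jar_mouth above 0.06 m and distance between any of piece1_mid, piece2_mid, piece3_mid, piece4_mid and tray_mid below 0.05 m).
It fails at once if a bystander (specimen pot, box of moulds, beaker) is pushed more than 40 mm or knocked over (distance of any of specimen_pot, mould_box, beaker from where it was at the start of the episode above 0.04 m or angle between any of specimen_pot, mould_box, beaker's own z axis and vertical above 0.5 rad).
Of ball1a, ball1b, ball2a, ball2b, ball3a, ball3b only 3 to 6 are there at a start; the rules pass over those that are not, and their reading is None.
At some moment in a run one of lid, dish1, dish2, dish3, tray may be knocked a few centimetres aside while the robot is not near it.
It also fails if it takes over 210 s, if anything falls off the work surface, if the arm or the gripper's body presses on something with over 40 N, if the wrist force passes 120 N, or if a joint passes its speed limit or range.

## Working session

There is one attempt and no reset: what is moved stays moved. The work goes in short steps, Python scripts to look and compute and a tool call to move; the robot and the scene stay as the last step left them, time stands still between calls to the robot, and variables do not carry over. Pictures are saved under pics/ and viewed, at most 14 in all, crops included, and the job is handed in when it is done.

Besides the shell and the picture viewer there is one more tool, called after "Request:" by a JSON object that holds its "fn" and its "kwargs", one argument or row to a line. send_rows: Moves the arm, as the interface text tells. Its arguments: {"type":"object","properties":{"targets":{"type":"array"},"grip_force":{"type":"number"}},"required":["targets"]}

```bash
mkdir -p pics; cat > h.py <<'E'
import numpy as np, cv2
from cell import sensors, cams, ctrl, finder
def st():
    o=sensors.get_obs(); print('t',round(o['time'],2),'pos',np.round(o['position'],1),'grip',round(o['grip_width'],3),'F',np.round(o['wrist_force'],1),'ff',np.round(o['finger_force'],1)); print(np.round(o['eef_rot'],3).tolist()); print('j',np.round(o['joints'],3)); return o
def shot(n,save=None):
    p=cams.grab_frame(n)
    if save: cv2.imwrite('pics/'+save,p['img'][:,:,::-1])
    return p
def marks(p,names,k=1):
    for n in names:
        r=finder.mark_of(p,n)
        print(n,[(np.round(d['position'],0).tolist(),round(d['confidence'],2)) for d in r[:k]])
E
python3 - <<'E'
from h import *
st()
a=shot('top','top0.png'); b=shot('side','side0.png')
for p in(a,b):
    print({k:np.round(p[k],2).tolist() for k in('R','t','vfov')})
    marks(p,['jar_mouth','lid_knob','dish1_mid','dish1_lip','ball1a_center'],5)
    marks(p,['tray_mid','tray_lip','specimen_pot','mould_box','beaker','dish2_mid','dish3_mid','dish2_lip','dish3_lip'],3)
E
```

```text
t 0.0 pos [ 278.5 -614.2  230.3] grip 1.003 F [ 0.5 -0.1 -0.2] ff 0.0
[[0.911, 0.413, -0.001], [0.413, -0.911, 0.002], [-0.0, -0.002, -1.0]]
j [ 1.037  0.478  0.022  1.556 -0.011  1.109 -0.083]
{'R': [[0.0, -1.0, 0.0], [-0.99, -0.0, -0.16], [0.16, -0.0, -0.99]], 't': [-16.57, 587.67, 832.56], 'vfov': 52.64}
jar_mouth []
lid_knob [([593.0, -32.0, 131.0], 0.58), ([548.0, -221.0, 21.0], 0.25)]
dish1_mid [([588.0, 292.0, 20.0], 0.69)]
dish1_lip [([590.0, 240.0, 37.0], 0.89), ([407.0, 265.0, 17.0], 0.66)]
ball1a_center [([601.0, 290.0, 15.0], 0.41)]
tray_mid [([572.0, -292.0, 24.0], 0.58)]
tray_lip [([546.0, -219.0, 19.0], 0.79)]
specimen_pot [([722.0, 213.0, 1.0], 0.57)]
mould_box [([733.0, -197.0, -2.0], 0.86), ([434.0, 223.0, 35.0], 0.7)]
beaker [([754.0, -13.0, -4.0], 0.71), ([729.0, -198.0, 0.0], 0.54), ([421.0, -226.0, 37.0], 0.25)]
dish2_mid []
dish3_mid [([425.0, -275.0, 20.0], 0.85)]
dish2_lip [([437.0, 228.0, 34.0], 0.81)]
dish3_lip [([421.0, -223.0, 38.0], 0.92), ([573.0, -290.0, 21.0], 0.29)]
{'R': [[0.96, -0.28, -0.01], [-0.22, -0.74, -0.63], [0.17, 0.61, -0.78]], 't': [-570.
[... 187 characters left out ...]

dish1_lip [([584.0, 239.0, 36.0], 0.57)]
ball1a_center [([598.0, 290.0, 19.0], 0.51), ([433.0, 276.0, 19.0], 0.32)]
tray_mid [([577.0, -296.0, 16.0], 0.88)]
tray_lip [([544.0, -215.0, 22.0], 0.79), ([412.0, 268.0, 12.0], 0.74), ([599.0, -36.0, 132.0], 0.6)]
specimen_pot [([721.0, 211.0, 4.0], 0.83), ([603.0, -312.0, 10.0], 0.56), ([587.0, 243.0, 35.0], 0.25)]
mould_box [([730.0, -204.0, -4.0], 0.72), ([436.0, -277.0, 20.0], 0.56)]
beaker [([758.0, -11.0, -0.0], 0.74), ([436.0, 223.0, 38.0], 0.59)]
dish2_mid [([422.0, 276.0, 17.0], 0.81)]
dish3_mid [([420.0, -281.0, 17.0], 0.96)]
dish2_lip [([433.0, 226.0, 34.0], 0.95)]
dish3_lip [([433.0, -278.0, 18.0], 0.74), ([426.0, -224.0, 36.0], 0.73)]
```

View pics/top0.png

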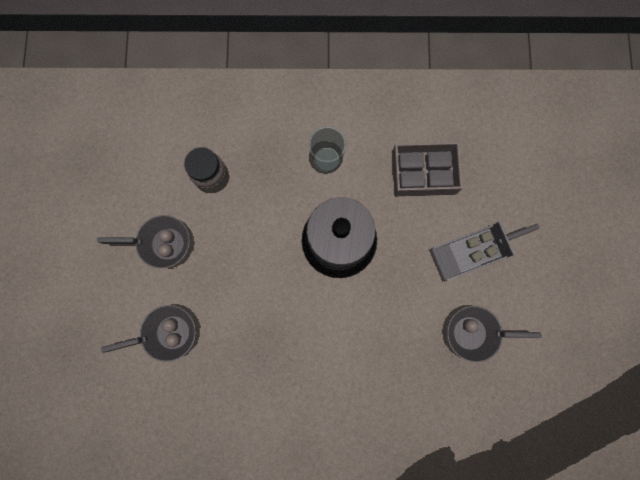

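View pics/side0.png

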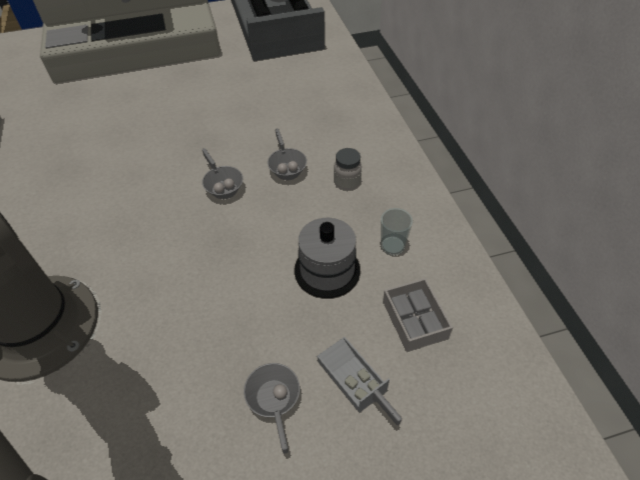

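The top view shows the jar with lid at (340,235), dish1 at (163,242) with two balls, dish2 at (168,333) with two and dish3 at (473,333) with one. The tray with four pieces is at (475,252). The side view agrees. First move: to above the lid.

Request:
{"fn": "send_rows", "kwargs": {
  "targets": [
    [0.0197,0.0362,0,0,0,4.1,0.06],
    [0.0197,0.0362,0,0,0,4.1,0.06],
    [0.0197,0.0362,0,0,0,4.1,0.06],
    [0.0197,0.0362,0,0,0,4.1,0.06],
    [0.0197,0.0362,0,0,0,4.1,0.06],
    [0.0197,0.0362,0,0,0,4.1,0.06],
    [0.0197,0.0362,0,0,0,4.1,0.06],
    [0.0197,0.0362,0,0,0,4.1,0.06],
    [0.0197,0.0362,0,0,0,4.1,0.06],
    [0.0197,0.0362,0,0,0,4.1,0.06],
    [0.0197,0.0362,0,0,0,4.1,0.06],
    [0.0197,0.0362,0,0,0,4.1,0.06],
    [0.0197,0.0362,0,0,0,4.1,0.06],
    [0.0197,0.0362,0,0,0,4.1,0.06],
    [0.0197,0.0362,0,0,0,4.1,0.06],
    [0.0197,0.0362,0,0,0,4.1,0.06],
    [0,0,0,0,0,0,0.06],
    [0,0,0,0,0,0,0.06]
  ]
}}

```text
time: 3.75
position: [593.7, -36.3, 231.1]
eef_rot: [[0.001, 1.0, -0.001], [1.0, -0.001, -0.001], [-0.001, -0.001, -1.0]]
wrist_force: [-0.5, -0.2, -0.1]
grip_width: 0.702
finger_force: 0.0
```

```bash
python3 - <<'E'
from h import *
st()
b=shot('side','side1.png'); marks(b,['lid_knob','jar_mouth'],2)
r=finder.silhouettes(b,'lid_knob')
for d in r[:2]:
    ys,xs=np.nonzero(d['pixels']); print(d['confidence'],xs.min(),xs.max(),ys.min(),ys.max())
E
```

```text
t 3.75 pos [593.7 -36.3 231.1] grip 0.702 F [-0.5 -0.2 -0.1] ff 0.0
[[0.001, 1.0, -0.001], [1.0, -0.001, -0.001], [-0.001, -0.001, -1.0]]
j [ 0.304  0.383 -0.449  1.729  0.187  1.072 -0.207]
lid_knob [([593.0, -36.0, 129.0], 0.78)]
jar_mouth []
0.76 299 355 218 263
```

Request:
{"fn": "send_rows", "kwargs": {
  "targets": [
    [0,0,-0.02,0,0,0,0.06],
    [0,0,-0.02,0,0,0,0.06],
    [0,0,-0.02,0,0,0,0.06],
    [0,0,-0.02,0,0,0,0.06],
    [0,0,-0.02,0,0,0,0.06],
    [0,0,-0.013,0,0,0,0.06],
    [0,0,0,0,0,0,0.02],
    [0,0,0,0,0,0,0.02],
    [0,0,0,0,0,0,0.02],
    [0,0,0,0,0,0,0.02],
    [0,0,0,0,0,0,0.02]
  ],
  "grip_force": 60
}}

```text
time: 5.32
position: [594.5, -35.4, 118.9]
eef_rot: [[0.0, 1.0, 0.001], [1.0, -0.0, 0.0], [0.0, 0.001, -1.0]]
wrist_force: [0.3, 0.1, 2.3]
grip_width: 0.335
finger_force: 59.7
```

Request:
{"fn": "send_rows", "kwargs": {
  "targets": [
    [0,0,0.01,0,0,0,0.02],
    [0,0,0.02,0,0,0,0.02],
    [0,0,0.02,0,0,0,0.02],
    [-0.03,0,0,0,0,0,0.02],
    [-0.03,0,0,0,0,0,0.02],
    [-0.03,0,0,0,0,0,0.02],
    [-0.03,0,0,0,0,0,0.02],
    [-0.03,0,-0.02,0,0,0,0.02],
    [0,0,-0.03,0,0,0,0.02],
    [0,0,-0.03,0,0,0,0.02],
    [0,0,-0.03,0,0,0,0.02],
    [0,0,-0.02,0,0,0,0.02],
    [0,0,-0.01,0,0,0,0.02],
    [0,0,-0.003,0,0,0,0.02],
    [0,0,0,0,0,0,0.02],
    [0,0,0,0,0,0,0.02]
  ]
}}

```text
time: 7.32
position: [444.6, -35.6, 26.0]
eef_rot: [[0.0, 1.0, 0.001], [1.0, -0.0, -0.0], [-0.0, 0.001, -1.0]]
wrist_force: [-0.6, 0.0, -4.0]
grip_width: 0.33
finger_force: 60.4
```

Request:
{"fn": "send_rows", "kwargs": {
  "targets": [
    [0,0,-0.0025,0,0,0,0.02],
    [0,0,0,0,0,0,0.02]
  ]
}}

```text
time: 7.58
position: [444.7, -35.6, 23.8]
eef_rot: [[0.0, 1.0, 0.001], [1.0, -0.0, -0.001], [-0.001, 0.001, -1.0]]
wrist_force: [-2.5, 0.4, 9.2]
grip_width: 0.331
finger_force: 62.0
```

Request:
{"fn": "send_rows", "kwargs": {
  "targets": [
    [0,0,0,0,0,0,0.06],
    [0,0,0,0,0,0,0.06],
    [0,0,0,0,0,0,0.06],
    [0,0,0.03,0,0,0,0.06],
    [0,0,0.04,0,0,0,0.06],
    [0,0,0.05,0,0,0,0.06],
    [0,0,0.06,0,0,0,0.06],
    [0,0,0.06,0,0,0,0.06],
    [0.018,0.054,0,0,0,0,0.06],
    [0.018,0.054,0,0,0,0,0.06],
    [0.018,0.054,0,0,0,0,0.06],
    [0.018,0.054,0,0,0,0,0.06],
    [0,0,0,0,0,0,0.06]
  ]
}}

```text
time: 9.2
position: [515.7, 185.8, 262.7]
eef_rot: [[-0.007, 1.0, -0.0], [1.0, 0.007, 0.003], [0.003, -0.0, -1.0]]
wrist_force: [-0.6, -0.3, -0.3]
grip_width: 0.706
finger_force: 0.0
```

```bash
python3 - <<'E'
from h import *
st()
a=shot('top','top1.png'); b=shot('side','side2.png')
for p in(a,b):
    marks(p,['jar_mouth','lid_knob','dish1_mid','dish1_lip'],2)
# dish1: handle line from silhouette in both views, projected to plane z=36 (handle top 54)
def toplane(p,uv,z):
    f=240/np.tan(np.radians(p['vfov']/2)); d=np.array([(uv[0]-p['cx'])/f,(uv[1]-p['cy'])/f,1.])
    R=np.array(p['R']);C=-R.T@np.array(p['t']);w=R.T@d; return C+w*(z-C[2])/w[2]
for p in(a,b):
  for n in['dish1_mid']:
    for d in finder.silhouettes(p,n)[:3]:
        ys,xs=np.nonzero(d['pixels']); q=np.array([toplane(p,(x,y),45) for x,y in zip(xs[::2],ys[::2])])
        far=q[q[:,1]>np.percentile(q[:,1],0)+105]
        print(n,d['confidence'],np.round(q.min(0)),np.round(q.max(0)),'handle line',np.round(np.polyfit(far[:,1],far[:,0],1),3) if len(far)>20 else None)
E
```

```text
t 9.2 pos [515.7 185.8 262.7] grip 0.706 F [-0.6 -0.3 -0.3] ff 0.0
[[-0.007, 1.0, -0.0], [1.0, 0.007, 0.003], [0.003, -0.0, -1.0]]
j [ 0.081  0.306 -0.656  1.79   0.203  1.113 -0.636]
jar_mouth [([596.0, -28.0, 103.0], 0.91)]
lid_knob [([442.0, -34.0, 35.0], 0.63), ([730.0, -199.0, 1.0], 0.39)]
dish1_mid []
dish1_lip [([590.0, 240.0, 39.0], 0.73), ([730.0, -200.0, 3.0], 0.34)]
jar_mouth [([595.0, -33.0, 100.0], 0.81), ([435.0, -277.0, 20.0], 0.21)]
lid_knob [([447.0, -37.0, 37.0], 0.85), ([596.0, -35.0, 100.0], 0.71)]
dish1_mid [([589.0, 288.0, 17.0], 0.92)]
dish1_lip [([588.0, 241.0, 38.0], 0.71), ([722.0, 210.0, 1.0], 0.29)]
dish1_mid 0.63 [558. 236.  45.] [620. 256.  45.] handle line None
dish1_mid 0.38 [ 519. -401.   45.] [ 621. -205.   45.] handle line [-2.07000e-01  5.08404e+02]
dish1_mid 0.6 [543. 220.  45.] [636. 398.  45.] handle line [-6.00000e-03  5.92147e+02]
```

Request:
{"fn": "send_rows", "kwargs": {
  "targets": [
    [0.0074,0.0179,-0.005,-4.5,0,0,0.05],
    [0.0074,0.0179,-0.005,-4.5,0,0,0.05],
    [0.0074,0.0179,-0.005,-4.5,0,0,0.05],
    [0.0074,0.0179,-0.005,-4.5,0,0,0.05],
    [0.0074,0.0179,-0.005,-4.5,0,0,0.05],
    [0.0074,0.0179,-0.005,-4.5,0,0,0.05],
    [0.0074,0.0179,-0.005,-4.5,0,0,0.05],
    [0.0074,0.0179,-0.005,-4.5,0,0,0.05],
    [0.0074,0.0179,-0.005,-4.5,0,0,0.05],
    [0.0074,0.0179,-0.005,-4.5,0,0,0.05],
    [0,0,0,0,0,0,0.05],
    [0,0,0,0,0,0,0.05]
  ]
}}

```text
time: 11.3
position: [590.2, 359.0, 212.9]
eef_rot: [[0.001, 1.0, -0.0], [0.707, -0.001, -0.707], [-0.707, 0.0, -0.707]]
wrist_force: [0.6, -0.3, 0.7]
grip_width: 0.584
finger_force: 0.0
```

```bash
python3 - <<'E'
from h import *
st()
E
```

```text
t 11.3 pos [590.2 359.  212.9] grip 0.584 F [ 0.6 -0.3  0.7] ff 0.0
[[0.001, 1.0, -0.0], [0.707, -0.001, -0.707], [-0.707, 0.0, -0.707]]
j [-0.65   0.878 -0.412  1.146  0.714  1.876 -1.072]
```

Request:
{"fn": "send_rows", "kwargs": {
  "targets": [
    [0,0.0073,-0.02,7,0,0,0.05],
    [0,0,-0.04,0,0,0,0.05],
    [0,0,-0.04,0,0,0,0.05],
    [0,0,-0.04,0,0,0,0.05],
    [0,0,0,0,0,0,0.05]
  ]
}}

```text
time: 11.92
position: [589.5, 364.0, 71.2]
eef_rot: [[-0.001, 1.0, -0.003], [0.786, -0.002, -0.618], [-0.618, -0.003, -0.786]]
wrist_force: [0.2, -0.5, 0.9]
grip_width: 0.59
finger_force: 0.0
```

```bash
python3 - <<'E'
from h import *
st()
E
```

```text
t 11.93 pos [589.5 364.   71.2] grip 0.59 F [ 0.2 -0.5  0.9] ff 0.0
[[-0.001, 1.0, -0.003], [0.786, -0.002, -0.618], [-0.618, -0.003, -0.786]]
j [-0.605  0.974 -0.435  1.249  0.708  1.617 -1.174]
```

Request:
{"fn": "send_rows", "kwargs": {
  "targets": [
    [0.0005,0.002,-0.022,0,0,0,0.05],
    [0,0,-0.022,0,0,0,0.05],
    [0,0,0,0,0,0,0.002],
    [0,0,0,0,0,0,0.002],
    [0,0,0,0,0,0,0.002],
    [0,0,0,0,0,0,0.002],
    [0,0,0,0,0,0,0.002]
  ],
  "grip_force": 90
}}

```text
time: 12.8
position: [590.8, 369.2, 29.4]
eef_rot: [[0.0, 1.0, 0.001], [0.789, 0.0, -0.615], [-0.615, 0.001, -0.789]]
wrist_force: [1.1, 1.2, 1.7]
grip_width: 0.103
finger_force: 87.8
```

Request:
{"fn": "send_rows", "kwargs": {
  "targets": [
    [0,0,0.015,0,0,0,0.002],
    [0,0,0.025,0,0,0,0.002],
    [0,0,0,0,0,0,0.002]
  ]
}}

```text
time: 13.18
position: [591.9, 370.1, 72.4]
eef_rot: [[0.003, 1.0, 0.003], [0.79, -0.001, -0.613], [-0.612, 0.004, -0.79]]
wrist_force: [-0.5, 0.2, -1.7]
grip_width: 0.1
finger_force: 88.1
```

```bash
python3 - <<'E'
from h import *
st()
b=shot('side','side3.png');cv2.imwrite('pics/s3c.png',cv2.resize(b['img'][80:330,150:470,::-1],None,fx=2,fy=2))
marks(b,['dish1_mid','dish1_lip','jar_mouth'],2); marks(shot('top'),['dish1_mid','dish1_lip','jar_mouth'],2)
E
```

```text
t 13.18 pos [591.9 370.1  72.4] grip 0.1 F [-0.5  0.2 -1.7] ff 88.1
[[0.003, 1.0, 0.003], [0.79, -0.001, -0.613], [-0.612, 0.004, -0.79]]
j [-0.61   0.976 -0.435  1.238  0.709  1.617 -1.176]
dish1_mid [([592.0, 291.0, 59.0], 0.61)]
dish1_lip []
jar_mouth [([573.0, -323.0, 12.0], 0.74), ([596.0, -36.0, 99.0], 0.57)]
dish1_mid [([571.0, 287.0, 59.0], 0.66), ([590.0, 291.0, 57.0], 0.56)]
dish1_lip [([592.0, 240.0, 76.0], 0.62), ([575.0, 290.0, 56.0], 0.3)]
jar_mouth [([597.0, -32.0, 103.0], 0.93)]
```

View pics/s3c.png

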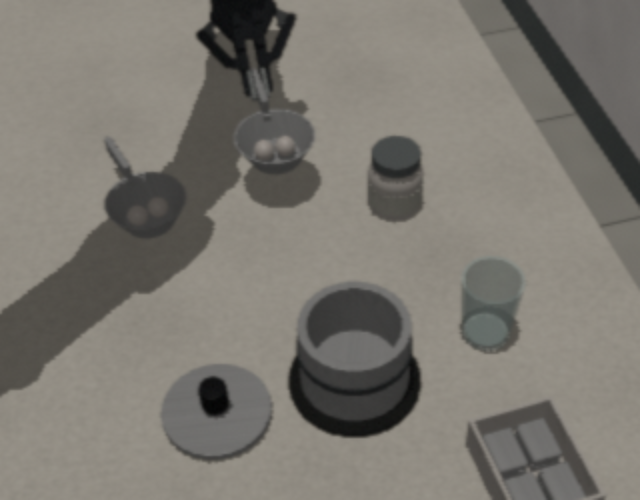

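The crop shows dish1 held level with both balls (265,150), the jar open at (355,330) and the lid flat at (215,410). Carry it over.

```bash
cat >> h.py <<'E'
def pour(v,ax,side,thetas,zs,z0,adv=0):
    # v: (back distance lip->TCP, height) at tip 0; prints per-row (dback,dz,dtheta) in mm/deg; back is horizontal, away from lip
    def p(t,z): t=np.radians(t); return np.array([v[0]*np.cos(t)-v[1]*np.sin(t), v[0]*np.sin(t)+v[1]*np.cos(t)+z])
    a=p(0,z0); pt=0; 
    for t,z in zip(thetas,zs):
        b=p(t,z); d=b-a; print(t,np.round(d,1).tolist(),t-pt); a=b; pt=t
E
python3 - <<'E'
from h import *
th=[8,16,24,32,40,48,54,60,64,68,72,76,80,84,88,92,96]
pour((129.6,-6.6),None,None,th,np.interp(th,[0,32,45,62,75,96],[135,128,121,114,109,108]),150)
E
```

```text
8 [-0.3, 1.4] 8
16 [-2.9, 16.1] 8
24 [-5.3, 15.6] 8
32 [-7.7, 14.6] 8
40 [-9.9, 10.9] 8
48 [-11.9, 9.7] 8
54 [-10.1, 6.6] 6
60 [-11.0, 5.5] 6
64 [-7.8, 3.1] 4
68 [-8.1, 2.6] 4
72 [-8.3, 2.0] 4
76 [-8.6, 1.7] 4
80 [-8.8, 2.1] 4
84 [-8.9, 1.5] 4
88 [-9.0, 0.9] 4
92 [-9.0, 0.3] 4
96 [-9.1, -0.4] 4
```

Request:
{"fn": "send_rows", "kwargs": {
  "targets": [
    [0,0,0.03,0,0,0,0.002],
    [0,0,0.041,0,0,0,0.002],
    [0.0003,-0.0257,0,0,0,0,0.002],
    [0.0003,-0.0257,0,0,0,0,0.002],
    [0.0003,-0.0257,0,0,0,0,0.002],
    [0.0003,-0.0257,0,0,0,0,0.002],
    [0.0003,-0.0257,0,0,0,0,0.002],
    [0.0003,-0.0257,0,0,0,0,0.002],
    [0.0003,-0.0257,0,0,0,0,0.002],
    [0.0003,-0.0257,0,0,0,0,0.002],
    [0.0003,-0.0257,0,0,0,0,0.002],
    [0,-0.0257,0,0,0,0,0.002],
    [0,0,0,0,0,0,0.002],
    [0,0,0,0,0,0,0.002]
  ]
}}

```text
time: 15.32
position: [593.2, 112.2, 139.8]
eef_rot: [[-0.0, 1.0, 0.0], [0.789, 0.0, -0.615], [-0.615, 0.0, -0.789]]
wrist_force: [-0.5, 0.8, -2.5]
grip_width: 0.101
finger_force: 88.2
```

```bash
python3 - <<'E'
from h import *
st()
b=shot('side','side4.png');marks(b,['dish1_mid','dish1_lip','jar_mouth'],2);a=shot('top','top4.png'); marks(a,['dish1_mid','dish1_lip','jar_mouth'],2)
cv2.imwrite('pics/s4c.png',np.hstack([b['img'][130:330,200:450,::-1],a['img'][140:340,200:450,::-1]]))
E
```

```text
t 15.32 pos [593.2 112.2 139.8] grip 0.101 F [-0.5  0.8 -2.5] ff 88.2
[[-0.0, 1.0, 0.0], [0.789, 0.0, -0.615], [-0.615, 0.0, -0.789]]
j [-0.286  0.679 -0.422  1.662  0.767  1.417 -1.03 ]
dish1_mid [([593.0, 31.0, 126.0], 0.91)]
dish1_lip [([592.0, -16.0, 146.0], 0.7)]
jar_mouth [([594.0, -33.0, 98.0], 0.78), ([721.0, 211.0, 5.0], 0.61)]
dish1_mid [([597.0, 31.0, 132.0], 0.62)]
dish1_lip [([594.0, -14.0, 146.0], 0.62)]
jar_mouth [([596.0, -32.0, 105.0], 0.95)]
```

View pics/s4c.png

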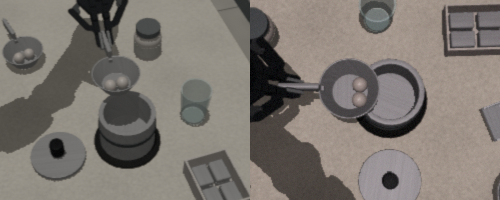

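The dish sits level with two balls, its lip just over the near side of the jar mouth (left panel (115,95), right panel (375,90)). Tip it.

Request:
{"fn": "send_rows", "kwargs": {
  "targets": [
    [0.001,0,0.0044,8,0,0,0.002],
    [0,-0.003,0.016,8,0,0,0.002],
    [0,-0.0053,0.0156,8,0,0,0.002],
    [0,-0.0077,0.0146,8,0,0,0.002],
    [0,-0.0099,0.0109,8,0,0,0.002],
    [0,-0.0119,0.0097,8,0,0,0.002],
    [0,0,0,0,0,0,0.002]
  ]
}}

```text
time: 16.6
position: [594.9, 66.7, 210.6]
eef_rot: [[0.01, 1.0, 0.001], [0.985, -0.01, 0.171], [0.171, -0.001, -0.985]]
wrist_force: [-1.3, -0.4, -2.7]
grip_width: 0.102
finger_force: 88.5
```

```bash
python3 - <<'E'
from h import *
st()
b=shot('side','side4.png');marks(b,['dish1_lip'],2)
E
```

```text
t 16.6 pos [594.9  66.7 210.6] grip 0.102 F [-1.3 -0.4 -2.7] ff 88.5
[[0.01, 1.0, 0.001], [0.985, -0.01, 0.171], [0.171, -0.001, -0.985]]
j [ 0.416  0.463 -0.713  1.743  0.155  1.001 -0.328]
dish1_lip [([594.0, -22.0, 120.0], 0.76), ([757.0, -12.0, -0.0], 0.73)]
```

Request:
{"fn": "send_rows", "kwargs": {
  "targets": [
    [0,-0.0071,0.0066,6,0,0,0.002],
    [0,-0.008,0.0055,6,0,0,0.002],
    [0,-0.0078,0.0031,4,0,0,0.002],
    [0,-0.0081,0.0026,4,0,0,0.002],
    [0,-0.0083,0.002,4,0,0,0.002],
    [0,-0.0086,0.0017,4,0,0,0.002],
    [0,-0.0088,0.0021,4,0,0,0.002],
    [0,-0.0089,0.0015,4,0,0,0.002],
    [0,-0.009,0.0009,4,0,0,0.002],
    [0,-0.009,0.0003,4,0,0,0.002],
    [0,-0.0091,-0.0004,4,0,0,0.002],
    [0,0,0,0,0,0,0.002],
    [0,0,0,0,0,0,0.002],
    [0,0,0,0,0,0,0.002],
    [0,0,0,0,0,0,0.002]
  ]
}}

```text
time: 18.58
position: [594.2, -17.8, 237.5]
eef_rot: [[-0.001, 1.0, -0.001], [0.531, 0.001, 0.847], [0.847, 0.001, -0.531]]
wrist_force: [-0.6, 0.3, -1.5]
grip_width: 0.104
finger_force: 88.7
```

```bash
python3 - <<'E'
from h import *
st()
b=shot('side','side5.png');a=shot('top','top5.png'); marks(b,['dish1_lip','ball1a_center'],3);marks(a,['dish1_lip','ball1a_center'],5)
cv2.imwrite('pics/s5c.png',cv2.resize(np.hstack([b['img'][130:330,200:450,::-1],a['img'][140:340,200:450,::-1]]),None,fx=1.6,fy=1.6))
E
```

```text
t 18.57 pos [594.2 -17.8 237.5] grip 0.104 F [-0.6  0.3 -1.5] ff 88.7
[[-0.001, 1.0, -0.001], [0.531, 0.001, 0.847], [0.847, 0.001, -0.531]]
j [ 1.005  0.837 -0.982  1.649 -0.359  1.161  0.331]
dish1_lip []
ball1a_center [([590.0, -285.0, 12.0], 0.22)]
dish1_lip [([564.0, -294.0, 10.0], 0.72), ([404.0, 268.0, 19.0], 0.22)]
ball1a_center [([604.0, -63.0, 40.0], 0.48)]
```

View pics/s5c.png

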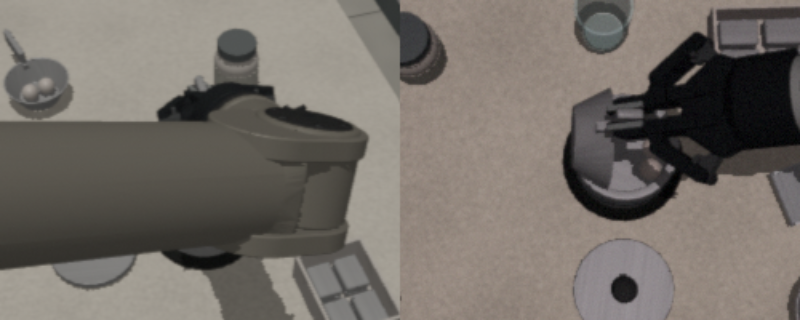

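Request:
{"fn": "send_rows", "kwargs": {
  "targets": [
    [0,0,0.025,0,0,0,0.002],
    [0,0,0.025,0,0,0,0.002],
    [0,0.011,-0.008,-8,0,0,0.002],
    [0,0.011,-0.008,-8,0,0,0.002],
    [0,0.011,-0.008,-8,0,0,0.002],
    [0,0.011,-0.008,-8,0,0,0.002],
    [0,0.011,-0.008,-8,0,0,0.002],
    [0,0.011,-0.008,-8,0,0,0.002],
    [0,0.011,-0.008,-8,0,0,0.002],
    [0,0.011,-0.008,-8,0,0,0.002],
    [0,0.011,-0.008,-8,0,0,0.002],
    [0,0.011,-0.008,-8,0,0,0.002],
    [0,0.011,-0.008,-8,0,0,0.002],
    [0,0.011,-0.008,-8,0,0,0.002]
  ]
}}

```text
time: 20.62
position: [594.3, 115.7, 193.1]
eef_rot: [[0.003, 1.0, 0.002], [0.788, -0.001, -0.616], [-0.616, 0.004, -0.788]]
wrist_force: [0.2, 0.4, -2.3]
grip_width: 0.105
finger_force: 88.7
```

Request:
{"fn": "send_rows", "kwargs": {
  "targets": [
    [0,0.032,0,0,0,0,0.002],
    [0,0.032,0,0,0,0,0.002],
    [0,0.032,0,0,0,0,0.002],
    [0,0.032,0,0,0,0,0.002],
    [0,0.032,0,0,0,0,0.002],
    [0,0.032,-0.02,0,0,0,0.002],
    [0,0.032,-0.02,0,0,0,0.002],
    [0,0.032,-0.02,0,0,0,0.002],
    [0,0,-0.02,0,0,0,0.002],
    [0,0,-0.02,0,0,0,0.002],
    [0,0,0,0,0,0,0.002],
    [0,0,0,0,0,0,0.002]
  ]
}}

```text
time: 22.12
position: [594.9, 368.5, 92.0]
eef_rot: [[0.002, 1.0, -0.0], [0.788, -0.002, -0.615], [-0.615, 0.001, -0.788]]
wrist_force: [0.9, 0.2, -1.0]
grip_width: 0.103
finger_force: 88.6
```

```bash
python3 - <<'E'
from h import *
st()
a=shot('top'); marks(a,['ball1a_center'],5)
E
```

```text
t 22.12 pos [594.9 368.5  92. ] grip 0.103 F [ 0.9  0.2 -1. ] ff 88.6
[[0.002, 1.0, -0.0], [0.788, -0.002, -0.615], [-0.615, 0.001, -0.788]]
j [-0.581  0.969 -0.487  1.223  0.736  1.664 -1.174]
ball1a_center [([604.0, -64.0, 41.0], 0.51), ([757.0, -14.0, -3.0], 0.43)]
```

Request:
{"fn": "send_rows", "kwargs": {
  "targets": [
    [0,0,-0.03,0,0,0,0.002],
    [0,0,-0.025,0,0,0,0.002],
    [0,0,-0.0075,0,0,0,0.002],
    [0,0,0,0,0,0,0.002],
    [0,0,0,0,0,0,0.002]
  ]
}}

```text
time: 22.85
position: [593.4, 368.4, 28.0]
eef_rot: [[-0.001, 1.0, -0.002], [0.786, -0.001, -0.618], [-0.618, -0.002, -0.786]]
wrist_force: [-2.8, -1.7, 3.9]
grip_width: 0.101
finger_force: 89.2
```

Request:
{"fn": "send_rows", "kwargs": {
  "targets": [
    [0,0,0,0,0,0,0.045],
    [0,0,0,0,0,0,0.045],
    [0,0,0,0,0,0,0.045],
    [0,0,0.03,0,0,0,0.045],
    [0,0,0.05,0,0,0,0.045],
    [0,0,0.05,0,0,0,0.045],
    [-0.04,0,0,0,0,3,0.045],
    [-0.04,0,0,0,0,3,0.045],
    [-0.04,0,0,0,0,3,0.045],
    [-0.04,0,0,0,0,3,0.045],
    [-0.03,0,0,0,0,2,0.045],
    [0,0,0,0,0,0,0.045]
  ]
}}

```text
time: 24.35
position: [401.8, 370.8, 160.9]
eef_rot: [[-0.194, 0.969, 0.153], [0.765, 0.247, -0.595], [-0.614, 0.001, -0.789]]
wrist_force: [0.0, 0.1, 0.3]
grip_width: 0.529
finger_force: 0.0
```

```bash
python3 - <<'E'
from h import *
st()
a=shot('top','top6.png'); b=shot('side','side6.png')
for p in(a,b): marks(p,['dish1_mid','dish1_lip','dish2_mid','dish2_lip','lid_knob'],2)
cv2.imwrite('pics/s6c.png',cv2.resize(np.hstack([b['img'][130:330,180:380,::-1],a['img'][200:400,90:350,::-1]]),None,fx=1.7,fy=1.7))
E
```

```text
t 24.35 pos [401.8 370.8 160.9] grip 0.529 F [0.  0.1 0.3] ff 0.0
[[-0.194, 0.969, 0.153], [0.765, 0.247, -0.595], [-0.614, 0.001, -0.789]]
j [-0.673  0.694 -0.634  1.654  0.689  1.588 -1.296]
dish1_mid [([626.0, 284.0, 18.0], 0.75)]
dish1_lip [([623.0, 239.0, 36.0], 0.63), ([602.0, -65.0, 40.0], 0.45)]
dish2_mid [([425.0, 273.0, 17.0], 0.97), ([547.0, -221.0, 21.0], 0.74)]
dish2_lip [([435.0, 224.0, 34.0], 0.69), ([545.0, -220.0, 21.0], 0.15)]
lid_knob [([441.0, -33.0, 36.0], 0.84)]
dish1_mid [([628.0, 284.0, 17.0], 0.87), ([730.0, -204.0, -3.0], 0.29)]
dish1_lip [([619.0, 238.0, 35.0], 0.86)]
dish2_mid [([425.0, 273.0, 18.0], 0.75), ([575.0, -296.0, 16.0], 0.27)]
dish2_lip [([434.0, 223.0, 36.0], 0.75), ([421.0, -276.0, 22.0], 0.33)]
lid_knob [([447.0, -37.0, 39.0], 0.57)]
```

View pics/s6c.png

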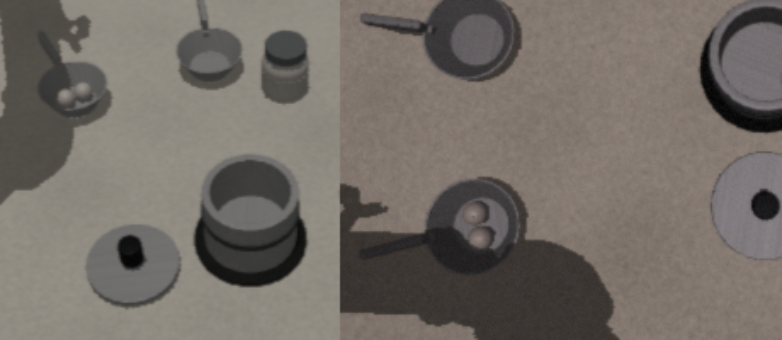

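Dish1 stands empty, knocked to (627,284), still upright and clear. Dish2 with two balls at (474,226) in the right panel is unmoved; I go for it.

Request:
{"fn": "send_rows", "kwargs": {
  "targets": [
    [0.0034,-0.0228,0,0,0,0,0.045],
    [0,0,-0.04,0,0,0,0.045],
    [0,0,-0.04,0,0,0,0.045],
    [0,0,-0.03,0,0,0,0.045],
    [0,0,-0.022,0,0,0,0.045],
    [0,0,0,0,0,0,0.002],
    [0,0,0,0,0,0,0.002],
    [0,0,0,0,0,0,0.002],
    [0,0,0,0,0,0,0.002],
    [0,0,0,0,0,0,0.002]
  ]
}}

```text
time: 26.2
position: [407.8, 347.2, 27.2]
eef_rot: [[-0.19, 0.97, 0.15], [0.765, 0.242, -0.596], [-0.615, 0.001, -0.789]]
wrist_force: [-0.8, 3.0, 4.0]
grip_width: 0.104
finger_force: 88.1
```

Request:
{"fn": "send_rows", "kwargs": {
  "targets": [
    [0,0,0.015,0,0,0,0.002],
    [0,0,0.03,0,0,0,0.002],
    [0,0,0.05,0,0,0,0.002],
    [0,0,0.03,0,0,0,0.002],
    [0,0,0,0,0,0,0.002]
  ]
}}

```text
time: 26.82
position: [408.2, 347.6, 153.8]
eef_rot: [[-0.189, 0.97, 0.151], [0.767, 0.242, -0.594], [-0.613, 0.004, -0.79]]
wrist_force: [0.5, -0.0, -2.7]
grip_width: 0.104
finger_force: 88.0
```

```bash
python3 - <<'E'
from h import *
st()
for n in('top','side'): marks(shot(n),['dish2_mid','dish2_lip'],2)
E
```

```text
t 26.82 pos [408.2 347.6 153.8] grip 0.104 F [ 0.5 -0.  -2.7] ff 88.0
[[-0.189, 0.97, 0.151], [0.767, 0.242, -0.594], [-0.613, 0.004, -0.79]]
j [-0.641  0.679 -0.63   1.7    0.698  1.552 -1.294]
dish2_mid [([426.0, 276.0, 146.0], 0.62)]
dish2_lip [([437.0, 226.0, 158.0], 0.67)]
dish2_mid [([428.0, 272.0, 142.0], 0.67), ([759.0, -11.0, -3.0], 0.2)]
dish2_lip [([433.0, 226.0, 160.0], 0.62)]
```

Request:
{"fn": "send_rows", "kwargs": {
  "targets": [
    [0.0186,-0.024,0,0,0,-1.4,0.002],
    [0.0186,-0.024,0,0,0,-1.4,0.002],
    [0.0186,-0.024,0,0,0,-1.4,0.002],
    [0.0186,-0.024,0,0,0,-1.4,0.002],
    [0.0186,-0.024,0,0,0,-1.4,0.002],
    [0.0186,-0.024,0,0,0,-1.4,0.002],
    [0.0186,-0.024,0,0,0,-1.4,0.002],
    [0.0186,-0.024,0,0,0,-1.4,0.002],
    [0.0186,-0.024,0,0,0,-1.4,0.002],
    [0.0186,-0.024,-0.012,0,0,-1.4,0.002],
    [0,0,0,0,0,0,0.002],
    [0,0,0,0,0,0,0.002]
  ]
}}

```text
time: 28.62
position: [593.4, 106.4, 138.6]
eef_rot: [[-0.001, 1.0, -0.001], [0.788, -0.0, -0.615], [-0.615, -0.001, -0.788]]
wrist_force: [-0.1, 1.7, -3.1]
grip_width: 0.105
finger_force: 88.0
```

```bash
python3 - <<'E'
from h import *
st()
for n in('top','side'): marks(shot(n),['dish2_mid','dish2_lip'],2)
th=[8,16,24,32,40,48,54,60,64,68,72,76,80,84,88,92,96]
pour((124.6,-8.8),None,None,th,np.interp(th,[0,32,45,62,75,96],[135,128,121,114,109,108]),150)
E
```

```text
t 28.62 pos [593.4 106.4 138.6] grip 0.105 F [-0.1  1.7 -3.1] ff 88.0
[[-0.001, 1.0, -0.001], [0.788, -0.0, -0.615], [-0.615, -0.001, -0.788]]
j [-0.249  0.686 -0.464  1.666  0.791  1.43  -1.042]
dish2_mid [([592.0, 33.0, 125.0], 0.97), ([588.0, 12.0, 134.0], 0.29)]
dish2_lip [([594.0, -21.0, 144.0], 0.77)]
dish2_mid []
dish2_lip [([589.0, -18.0, 149.0], 0.58), ([594.0, -33.0, 99.0], 0.54)]
8 [0.0, 0.7] 8
16 [-2.4, 15.5] 8
24 [-4.8, 15.0] 8
32 [-7.1, 14.2] 8
40 [-9.2, 10.5] 8
48 [-11.2, 9.4] 8
54 [-9.6, 6.5] 6
60 [-10.4, 5.4] 6
64 [-7.4, 3.0] 4
68 [-7.7, 2.6] 4
72 [-8.0, 2.0] 4
76 [-8.2, 1.8] 4
80 [-8.4, 2.2] 4
84 [-8.5, 1.6] 4
88 [-8.6, 1.0] 4
92 [-8.7, 0.4] 4
96 [-8.7, -0.2] 4
```

Request:
{"fn": "send_rows", "kwargs": {
  "targets": [
    [0.001,0.002,0.0037,8,0,0,0.002],
    [0,-0.0014,0.0155,8,0,0,0.002],
    [0,-0.0038,0.015,8,0,0,0.002],
    [0,-0.0061,0.0142,8,0,0,0.002],
    [0,-0.0092,0.0105,8,0,0,0.002],
    [0,-0.0102,0.0094,8,0,0,0.002],
    [0,-0.0085,0.0065,6,0,0,0.002],
    [0,-0.0094,0.0054,6,0,0,0.002],
    [0,-0.0074,0.003,4,0,0,0.002],
    [0,-0.0077,0.0026,4,0,0,0.002],
    [0,-0.008,0.002,4,0,0,0.002],
    [0,-0.0082,0.0018,4,0,0,0.002],
    [0,-0.0084,0.0022,4,0,0,0.002],
    [0,-0.0085,0.0016,4,0,0,0.002],
    [0,-0.0086,0.001,4,0,0,0.002],
    [0,-0.0087,0.0004,4,0,0,0.002],
    [0,-0.0087,-0.0002,4,0,0,0.002],
    [0,0,0,0,0,0,0.002],
    [0,0,0,0,0,0,0.002],
    [0,0,0,0,0,0,0.002]
  ]
}}

```text
time: 31.42
position: [594.5, -13.1, 234.9]
eef_rot: [[-0.002, 1.0, -0.001], [0.531, 0.002, 0.847], [0.847, 0.001, -0.531]]
wrist_force: [-0.9, 0.0, -2.5]
grip_width: 0.103
finger_force: 88.3
```

Request:
{"fn": "send_rows", "kwargs": {
  "targets": [
    [0,0,0.025,0,0,0,0.002],
    [0,0,0.025,0,0,0,0.002],
    [0,0.0105,-0.008,-8,0,0,0.002],
    [0,0.0105,-0.008,-8,0,0,0.002],
    [0,0.0105,-0.008,-8,0,0,0.002],
    [0,0.0105,-0.008,-8,0,0,0.002],
    [0,0.0105,-0.008,-8,0,0,0.002],
    [0,0.0105,-0.008,-8,0,0,0.002],
    [0,0.0105,-0.008,-8,0,0,0.002],
    [0,0.0105,-0.008,-8,0,0,0.002],
    [0,0.0105,-0.008,-8,0,0,0.002],
    [0,0.0105,-0.008,-8,0,0,0.002],
    [0,0.0105,-0.008,-8,0,0,0.002],
    [0,0.0105,-0.008,-8,0,0,0.002]
  ]
}}

```text
time: 33.17
position: [594.7, 114.3, 190.3]
eef_rot: [[0.003, 1.0, 0.003], [0.788, -0.0, -0.616], [-0.616, 0.004, -0.788]]
wrist_force: [0.4, -0.6, -2.5]
grip_width: 0.101
finger_force: 88.2
```

```bash
python3 - <<'E'
from h import *
st()
b=shot('side','side7.png');a=shot('top','top7.png'); marks(a,['ball1a_center','dish2_mid'],5); marks(b,['dish1_mid','dish2_mid'])
cv2.imwrite('pics/s7c.png',cv2.resize(np.hstack([b['img'][130:330,180:400,::-1],a['img'][150:350,200:420,::-1]]),None,fx=1.8,fy=1.8))
E
```

```text
t 33.17 pos [594.7 114.3 190.3] grip 0.101 F [ 0.4 -0.6 -2.5] ff 88.2
[[0.003, 1.0, 0.003], [0.788, -0.0, -0.616], [-0.616, 0.004, -0.788]]
j [-0.218  0.64  -0.528  1.626  0.783  1.519 -1.009]
ball1a_center [([605.0, -66.0, 37.0], 0.72)]
dish2_mid [([592.0, 46.0, 174.0], 0.92)]
dish1_mid [([630.0, 285.0, 16.0], 0.94)]
dish2_mid [([595.0, 36.0, 182.0], 0.65)]
```

View pics/s7c.png

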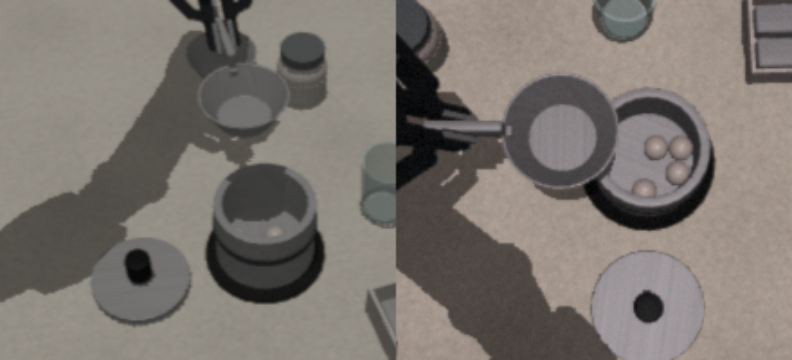

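The jar shows four balls (right panel (640–680,145–190)) and dish2 is empty. Put dish2 back.

Request:
{"fn": "send_rows", "kwargs": {
  "targets": [
    [-0.0194,0.029,0,0,0,0,0.002],
    [-0.0194,0.029,0,0,0,0,0.002],
    [-0.0194,0.029,0,0,0,0,0.002],
    [-0.0194,0.029,0,0,0,0,0.002],
    [-0.0194,0.029,0,0,0,0,0.002],
    [-0.0194,0.029,0,0,0,0,0.002],
    [-0.0194,0.029,-0.03,0,0,0,0.002],
    [-0.0194,0.029,-0.03,0,0,0,0.002],
    [0,0,-0.03,0,0,0,0.002],
    [0,0,-0.03,0,0,0,0.002],
    [0,0,-0.03,0,0,0,0.002],
    [0,0,0,0,0,0,0.002],
    [0,0,0,0,0,0,0.002]
  ]
}}

```text
time: 35.1
position: [440.6, 343.7, 39.8]
eef_rot: [[0.003, 1.0, 0.0], [0.789, -0.002, -0.614], [-0.614, 0.002, -0.789]]
wrist_force: [0.6, 0.2, -1.4]
grip_width: 0.102
finger_force: 88.1
```

Request:
{"fn": "send_rows", "kwargs": {
  "targets": [
    [0,0,-0.0125,0,0,0,0.002],
    [0,0,0,0,0,0,0.002],
    [0,0,0,0,0,0,0.045],
    [0,0,0,0,0,0,0.045],
    [0,0,0,0,0,0,0.045],
    [0,0,0.03,0,0,0,0.045],
    [0,0,0.05,0,0,0,0.045],
    [0,0,0.06,0,0,0,0.045],
    [0,0,0.06,0,0,0,0.045]
  ]
}}

```text
time: 36.22
position: [439.2, 343.3, 227.2]
eef_rot: [[-0.0, 1.0, -0.0], [0.788, -0.0, -0.616], [-0.616, -0.0, -0.788]]
wrist_force: [0.4, -0.0, -0.3]
grip_width: 0.526
finger_force: 0.0
```

Request:
{"fn": "send_rows", "kwargs": {
  "targets": [
    [0.006,-0.039,0,4.2,0,0,0.045],
    [0.006,-0.039,0,4.2,0,0,0.045],
    [0.006,-0.039,0,4.2,0,0,0.045],
    [0.006,-0.039,0,4.2,0,0,0.045],
    [0.006,-0.039,0,4.2,0,0,0.045],
    [0.006,-0.039,0,4.2,0,0,0.045],
    [0.006,-0.039,0,4.2,0,0,0.045],
    [0.006,-0.039,0,4.2,0,0,0.045],
    [0.006,-0.039,0,4.2,0,0,0.045],
    [-0.008,-0.039,0,4.2,0,0,0.045],
    [-0.008,-0.039,0,4.2,0,0,0.045],
    [-0.008,-0.039,0,4.2,0,0,0.045],
    [-0.008,-0.039,0,4.2,0,0,0.045],
    [-0.008,-0.039,0,4.2,0,0,0.045],
    [-0.008,-0.039,0,4.2,0,0,0.045],
    [-0.008,-0.039,0,4.2,0,0,0.045],
    [-0.008,-0.039,0,4.2,0,0,0.045],
    [-0.008,-0.035,0,4.2,0,0,0.045],
    [0,0,0,0,0,0,0.045]
  ]
}}

```text
time: 38.6
position: [419.1, -358.7, 223.2]
eef_rot: [[0.008, 1.0, 0.002], [0.792, -0.007, 0.611], [0.611, -0.003, -0.792]]
wrist_force: [0.5, 0.2, 1.0]
grip_width: 0.528
finger_force: 0.0
```

```bash
python3 - <<'E'
from h import *
st()
b=shot('side','side8.png');a=shot('top','top8.png')
marks(b,['dish2_mid','dish2_lip','dish3_mid','dish3_lip'],2);marks(a,['dish2_mid','dish2_lip','dish3_mid','dish3_lip','tray_mid','tray_lip','lid_knob'],2)
E
```

```text
t 38.6 pos [ 419.1 -358.7  223.2] grip 0.528 F [0.5 0.2 1. ] ff 0.0
[[0.008, 1.0, 0.002], [0.792, -0.007, 0.611], [0.611, -0.003, -0.792]]
j [ 1.178  0.637 -0.511  1.534 -0.199  1.475  0.743]
dish2_mid [([593.0, -33.0, 101.0], 0.73), ([442.0, 267.0, 16.0], 0.59)]
dish2_lip [([437.0, 219.0, 34.0], 0.63)]
dish3_mid [([423.0, -277.0, 23.0], 0.89)]
dish3_lip [([427.0, -225.0, 36.0], 0.76), ([445.0, -38.0, 37.0], 0.21)]
dish2_mid [([442.0, 269.0, 16.0], 0.6)]
dish2_lip [([440.0, 218.0, 32.0], 0.68)]
dish3_mid [([424.0, -274.0, 20.0], 0.86), ([602.0, -67.0, 39.0], 0.47)]
dish3_lip [([424.0, -226.0, 36.0], 0.71)]
tray_mid [([575.0, -294.0, 22.0], 0.81), ([751.0, -12.0, -3.0], 0.19)]
tray_lip [([544.0, -219.0, 22.0], 0.94)]
lid_knob [([442.0, -32.0, 34.0], 0.86)]
```

View pics/top8.png

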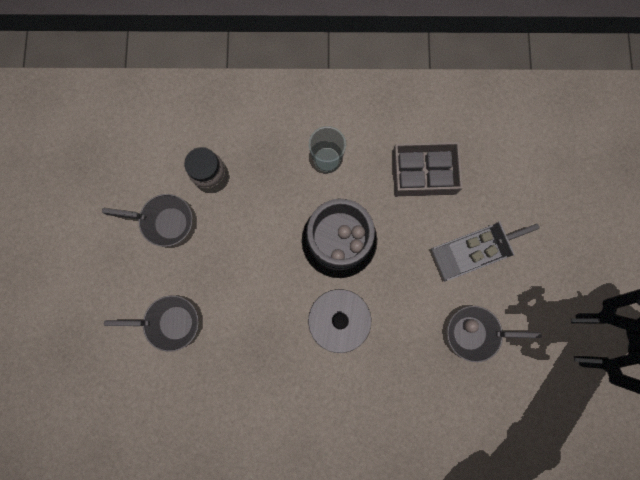

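Dish1 and dish2 stand empty at left, four balls are in the jar (340,240), dish3 with one ball is at (473,333), the tray is unmoved at (475,252).

Request:
{"fn": "send_rows", "kwargs": {
  "targets": [
    [0.0025,0.0045,-0.04,0,0,0,0.045],
    [0,0,-0.04,0,0,0,0.045],
    [0,0,-0.04,0,0,0,0.045],
    [0,0,-0.04,0,0,0,0.045],
    [0,0,-0.034,0,0,0,0.045],
    [0,0,0,0,0,0,0.045],
    [0,0,0,0,0,0,0.002],
    [0,0,0,0,0,0,0.002],
    [0,0,0,0,0,0,0.002],
    [0,0,0,0,0,0,0.002],
    [0,0,0,0,0,0,0.002]
  ]
}}

```text
time: 40.62
position: [424.7, -350.7, 33.0]
eef_rot: [[-0.0, 1.0, 0.002], [0.793, -0.001, 0.609], [0.609, 0.002, -0.793]]
wrist_force: [0.2, -2.1, 6.9]
grip_width: 0.098
finger_force: 88.4
```

Request:
{"fn": "send_rows", "kwargs": {
  "targets": [
    [0,0,0.015,0,0,0,0.002],
    [0,0,0.03,0,0,0,0.002],
    [0,0,0.05,0,0,0,0.002],
    [0,0,0.03,0,0,0,0.002],
    [0,0,0,0,0,0,0.002]
  ]
}}

```text
time: 41.25
position: [425.1, -350.8, 159.1]
eef_rot: [[-0.002, 1.0, 0.003], [0.795, 0.0, 0.606], [0.606, 0.003, -0.795]]
wrist_force: [0.5, -0.3, -2.5]
grip_width: 0.098
finger_force: 88.0
```

```bash
python3 - <<'E'
from h import *
st()
for n in('top','side'): marks(shot(n),['dish3_mid','dish3_lip'],2)
E
```

```text
t 41.25 pos [ 425.1 -350.8  159.1] grip 0.098 F [ 0.5 -0.3 -2.5] ff 88.0
[[-0.002, 1.0, 0.003], [0.795, 0.0, 0.606], [0.606, 0.003, -0.795]]
j [ 1.162  0.701 -0.506  1.585 -0.175  1.359  0.766]
dish3_mid [([428.0, -274.0, 146.0], 0.9)]
dish3_lip [([424.0, -222.0, 162.0], 0.94)]
dish3_mid [([425.0, -278.0, 144.0], 0.65)]
dish3_lip [([425.0, -223.0, 160.0], 0.55), ([568.0, -296.0, 13.0], 0.28)]
```

Request:
{"fn": "send_rows", "kwargs": {
  "targets": [
    [0.0212,0.0214,0,0,0,0,0.002],
    [0.0212,0.0214,0,0,0,0,0.002],
    [0.0212,0.0214,0,0,0,0,0.002],
    [0.0212,0.0214,0,0,0,0,0.002],
    [0.0212,0.0214,0,0,0,0,0.002],
    [0.0212,0.0214,0,0,0,0,0.002],
    [0.0212,0.0214,0,0,0,0,0.002],
    [0.0212,0.0214,-0.01,0,0,0,0.002],
    [0,0,0,0,0,0,0.002],
    [0,0,0,0,0,0,0.002]
  ]
}}

```text
time: 42.8
position: [593.6, -178.0, 146.3]
eef_rot: [[-0.0, 1.0, -0.001], [0.792, 0.001, 0.61], [0.61, -0.001, -0.792]]
wrist_force: [-0.6, -0.2, -2.5]
grip_width: 0.099
finger_force: 88.2
```

```bash
python3 - <<'E'
from h import *
st()
for n in('top','side'): marks(shot(n),['dish3_mid','dish3_lip'],2)
th=[8,16,24,32,40,48,54,60,64,68,72,76,80,84,88,92,96]
pour((126,-3),None,None,th,np.interp(th,[0,32,45,62,75,96],[135,128,121,114,109,108]),150)
E
```

```text
t 42.8 pos [ 593.6 -178.   146.3] grip 0.099 F [-0.6 -0.2 -2.5] ff 88.2
[[-0.0, 1.0, -0.001], [0.792, 0.001, 0.61], [0.61, -0.001, -0.792]]
j [ 0.852  0.748 -0.571  1.562 -0.249  1.183  0.489]
dish3_mid [([596.0, -104.0, 134.0], 0.92)]
dish3_lip [([594.0, -54.0, 148.0], 0.78), ([630.0, 288.0, 17.0], 0.53)]
dish3_mid [([603.0, -312.0, 10.0], 0.72)]
dish3_lip [([596.0, -55.0, 148.0], 0.49)]
8 [-0.8, 0.8] 8
16 [-3.2, 15.5] 8
24 [-5.6, 14.9] 8
32 [-7.9, 14.0] 8
40 [-10.0, 10.2] 8
48 [-11.9, 9.0] 8
54 [-10.1, 6.1] 6
60 [-10.9, 5.0] 6
64 [-7.7, 2.7] 4
68 [-7.9, 2.2] 4
72 [-8.2, 1.7] 4
76 [-8.4, 1.4] 4
80 [-8.6, 1.8] 4
84 [-8.7, 1.2] 4
88 [-8.8, 0.6] 4
92 [-8.8, 0.0] 4
96 [-8.8, -0.6] 4
```

Request:
{"fn": "send_rows", "kwargs": {
  "targets": [
    [0.0005,0.0008,0.002,-8,0,0,0.002],
    [0,0.0032,0.0155,-8,0,0,0.002],
    [0,0.0056,0.0149,-8,0,0,0.002],
    [0,0.0079,0.014,-8,0,0,0.002],
    [0,0.01,0.0102,-8,0,0,0.002],
    [0,0.0119,0.009,-8,0,0,0.002],
    [0,0.0101,0.0061,-6,0,0,0.002],
    [0,0.0109,0.005,-6,0,0,0.002],
    [0,0,0,0,0,0,0.002]
  ]
}}

```text
time: 44.22
position: [594.2, -113.8, 222.9]
eef_rot: [[-0.006, 1.0, 0.002], [0.926, 0.006, -0.379], [-0.379, -0.001, -0.926]]
wrist_force: [-0.1, 0.3, -1.9]
grip_width: 0.1
finger_force: 88.3
```

```bash
python3 - <<'E'
from h import *
st()
E
```

```text
t 44.23 pos [ 594.2 -113.8  222.9] grip 0.1 F [-0.1  0.3 -1.9] ff 88.3
[[-0.006, 1.0, 0.002], [0.926, 0.006, -0.379], [-0.379, -0.001, -0.926]]
j [ 0.105  0.394 -0.291  1.774  0.553  1.123 -0.441]
```

Request:
{"fn": "send_rows", "kwargs": {
  "targets": [
    [0,0.0057,0.0027,-4,0,0,0.002],
    [0,0.006,0.0022,-4,0,0,0.002],
    [0,0.0082,0.0017,-4,0,0,0.002],
    [0,0.0084,0.0014,-4,0,0,0.002],
    [0,0.0086,0.0018,-4,0,0,0.002],
    [0,0.0087,0.0012,-4,0,0,0.002],
    [0,0.0088,0.0006,-4,0,0,0.002],
    [0,0.0088,0,-4,0,0,0.002],
    [0,0.0088,-0.0006,-4,0,0,0.002],
    [0,0,0,0,0,0,0.002],
    [0,0,0,0,0,0,0.002],
    [0,0,0,0,0,0,0.002],
    [0,0,0,0,0,0,0.002]
  ]
}}

```text
time: 45.85
position: [594.0, -47.1, 234.8]
eef_rot: [[0.002, 1.0, -0.001], [0.525, -0.002, -0.851], [-0.851, 0.001, -0.525]]
wrist_force: [-0.8, -0.2, -1.5]
grip_width: 0.102
finger_force: 88.4
```

Request:
{"fn": "send_rows", "kwargs": {
  "targets": [
    [0,0,0.025,0,0,0,0.002],
    [0,0,0.025,0,0,0,0.002],
    [0,-0.0105,-0.008,8,0,0,0.002],
    [0,-0.0105,-0.008,8,0,0,0.002],
    [0,-0.0105,-0.008,8,0,0,0.002],
    [0,-0.0105,-0.008,8,0,0,0.002],
    [0,-0.0105,-0.008,8,0,0,0.002],
    [0,-0.0105,-0.008,8,0,0,0.002],
    [0,-0.0105,-0.008,8,0,0,0.002],
    [0,-0.0105,-0.008,8,0,0,0.002],
    [0,-0.0105,-0.008,8,0,0,0.002],
    [0,-0.0105,-0.008,8,0,0,0.002],
    [0,-0.0105,-0.008,8,0,0,0.002],
    [0,-0.0105,-0.008,8,0,0,0.002]
  ]
}}

```text
time: 47.6
position: [594.4, -174.1, 190.4]
eef_rot: [[-0.003, 1.0, 0.003], [0.792, 0.001, 0.611], [0.611, 0.004, -0.792]]
wrist_force: [0.4, 0.2, -2.3]
grip_width: 0.1
finger_force: 88.4
```

```bash
python3 - <<'E'
from h import *
st()
a=shot('top','top9.png'); b=shot('side'); marks(a,['dish3_mid']); marks(a,['tray_mid','tray_lip'],2); marks(b,['tray_mid','tray_lip'],2)
cv2.imwrite('pics/s9c.png',cv2.resize(a['img'][160:360,260:560,::-1],None,fx=2,fy=2))
E
```

```text
t 47.6 pos [ 594.4 -174.1  190.4] grip 0.1 F [ 0.4  0.2 -2.3] ff 88.4
[[-0.003, 1.0, 0.003], [0.792, 0.001, 0.611], [0.611, 0.004, -0.792]]
j [ 0.791  0.672 -0.479  1.549 -0.335  1.249  0.52 ]
dish3_mid [([594.0, -101.0, 177.0], 0.94)]
tray_mid [([575.0, -291.0, 19.0], 0.76), ([723.0, 215.0, 6.0], 0.18)]
tray_lip [([545.0, -218.0, 21.0], 0.69)]
tray_mid [([575.0, -295.0, 19.0], 0.98)]
tray_lip [([573.0, -292.0, 18.0], 0.52)]
```

View pics/s9c.png

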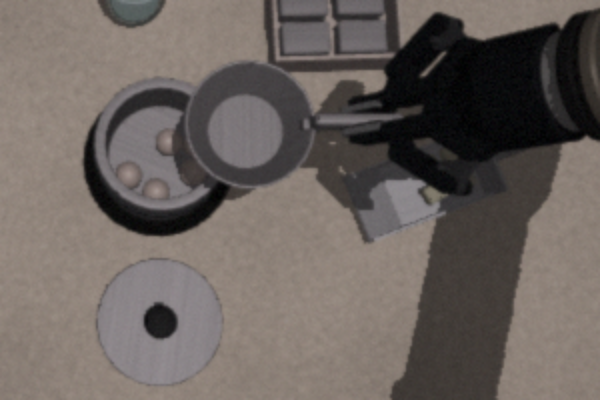

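Dish3 is empty (245,125); three of the balls are visible in the jar, the rest hidden by the dish. Put dish3 back.

Request:
{"fn": "send_rows", "kwargs": {
  "targets": [
    [-0.0212,-0.0221,0,0,0,0,0.002],
    [-0.0212,-0.0221,0,0,0,0,0.002],
    [-0.0212,-0.0221,0,0,0,0,0.002],
    [-0.0212,-0.0221,0,0,0,0,0.002],
    [-0.0212,-0.0221,0,0,0,0,0.002],
    [-0.0212,-0.0221,0,0,0,0,0.002],
    [-0.0212,-0.0221,-0.02,0,0,0,0.002],
    [-0.0212,-0.0221,-0.02,0,0,0,0.002],
    [0,0,-0.03,0,0,0,0.002],
    [0,0,-0.03,0,0,0,0.002],
    [0,0,-0.03,0,0,0,0.002],
    [0,0,-0.014,0,0,0,0.002],
    [0,0,0,0,0,0,0.002],
    [0,0,0,0,0,0,0.002]
  ]
}}

```text
time: 49.7
position: [425.2, -349.5, 45.4]
eef_rot: [[-0.001, 1.0, 0.001], [0.793, 0.0, 0.609], [0.609, 0.001, -0.793]]
wrist_force: [-0.3, -0.3, -1.2]
grip_width: 0.098
finger_force: 88.3
```

Request:
{"fn": "send_rows", "kwargs": {
  "targets": [
    [0,0,-0.0125,0,0,0,0.002],
    [0,0,0,0,0,0,0.002],
    [0,0,0,0,0,0,0.045],
    [0,0,0,0,0,0,0.045],
    [0,0,0,0,0,0,0.045],
    [0,0,0.03,0,0,0,0.045],
    [0,0,0.05,0,0,0,0.045],
    [0,0,0.05,0,0,0,0.045],
    [0.03,-0.002,0,0,0,3.6,0.045],
    [0.03,-0.002,0,0,0,3.6,0.045],
    [0.03,-0.002,0,0,0,3.6,0.045],
    [0.03,-0.002,0,0,0,3.6,0.045],
    [0.03,-0.002,0,0,0,3.6,0.045],
    [0.03,-0.002,0,0,0,3.8,0.045],
    [0,0,0,0,0,0,0.045]
  ]
}}

```text
time: 51.58
position: [606.9, -358.1, 160.6]
eef_rot: [[-0.298, 0.927, -0.228], [0.733, 0.375, 0.568], [0.612, 0.002, -0.791]]
wrist_force: [-0.5, 0.5, 0.6]
grip_width: 0.525
finger_force: 0.0
```

```bash
python3 - <<'E'
from h import *
st()
a=shot('top','top10.png'); b=shot('side')
for p in(a,b): marks(p,['dish3_mid','dish3_lip','tray_mid','tray_lip','lid_knob','dish1_mid','dish2_mid'])
marks(a,['ball1a_center'],3)
cv2.imwrite('pics/s10c.png',cv2.resize(a['img'][160:380,260:580,::-1],None,fx=2,fy=2))
E
```

```text
t 51.58 pos [ 606.9 -358.1  160.6] grip 0.525 F [-0.5  0.5  0.6] ff 0.0
[[-0.298, 0.927, -0.228], [0.733, 0.375, 0.568], [0.612, 0.002, -0.791]]
j [ 0.793  0.969 -0.418  1.022 -0.081  1.707  0.851]
dish3_mid [([426.0, -275.0, 19.0], 0.66)]
dish3_lip [([425.0, -223.0, 38.0], 0.84)]
tray_mid [([570.0, -291.0, 21.0], 0.87)]
tray_lip [([548.0, -217.0, 19.0], 0.9)]
lid_knob [([443.0, -30.0, 33.0], 0.61)]
dish1_mid [([629.0, 285.0, 15.0], 0.79)]
dish2_mid [([439.0, 270.0, 19.0], 0.77)]
dish3_mid [([424.0, -279.0, 19.0], 0.93)]
dish3_lip []
tray_mid []
tray_lip []
lid_knob [([445.0, -38.0, 42.0], 0.76)]
dish1_mid [([630.0, 285.0, 18.0], 0.78)]
dish2_mid [([439.0, 272.0, 20.0], 0.87)]
ball1a_center [([602.0, -69.0, 38.0], 0.73), ([730.0, -195.0, -1.0], 0.69)]
```

View pics/s10c.png

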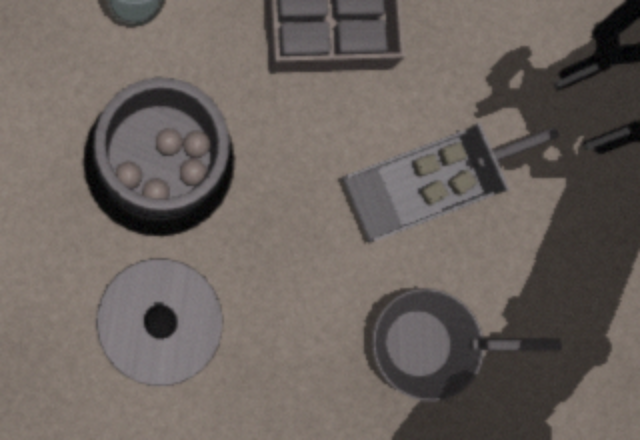

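Five balls lie in the jar, the tray with four pieces is at (425,180) in the crop, the handle at about 21.5°. Grasp the tray.

Request:
{"fn": "send_rows", "kwargs": {
  "targets": [
    [-0.0035,-0.0058,-0.03,0,0,0,0.045],
    [0,0,-0.04,0,0,0,0.045],
    [0,0,-0.04,0,0,0,0.045],
    [0,0,-0.022,0,0,0,0.045],
    [0,0,0,0,0,0,0.045],
    [0,0,0,0,0,0,0.002],
    [0,0,0,0,0,0,0.002],
    [0,0,0,0,0,0,0.002],
    [0,0,0,0,0,0,0.002],
    [0,0,0,0,0,0,0.002]
  ]
}}

```text
time: 53.68
position: [602.1, -367.4, 31.8]
eef_rot: [[-0.295, 0.929, -0.224], [0.736, 0.371, 0.566], [0.609, 0.002, -0.794]]
wrist_force: [2.7, -1.2, 6.3]
grip_width: 0.102
finger_force: 88.3
```

Request:
{"fn": "send_rows", "kwargs": {
  "targets": [
    [0,0,0.015,0,0,0,0.002],
    [0,0,0.03,0,0,0,0.002],
    [0,0,0.05,0,0,0,0.002],
    [0,0,0.04,0,0,0,0.002],
    [0,0,0,0,0,0,0.002]
  ]
}}

```text
time: 54.3
position: [603.0, -367.9, 171.0]
eef_rot: [[-0.299, 0.929, -0.22], [0.739, 0.371, 0.563], [0.604, 0.005, -0.797]]
wrist_force: [1.2, 0.4, -2.5]
grip_width: 0.1
finger_force: 88.1
```

```bash
python3 - <<'E'
from h import *
st()
for n in('top','side'): marks(shot(n),['tray_mid','tray_lip','jar_mouth'],2)
E
```

```text
t 54.3 pos [ 603.  -367.9  171. ] grip 0.1 F [ 1.2  0.4 -2.5] ff 88.1
[[-0.299, 0.929, -0.22], [0.739, 0.371, 0.563], [0.604, 0.005, -0.797]]
j [ 0.803  0.958 -0.416  1.014 -0.08   1.718  0.857]
tray_mid [([572.0, -292.0, 158.0], 0.74), ([594.0, -32.0, 101.0], 0.55)]
tray_lip [([546.0, -220.0, 156.0], 0.93), ([559.0, -295.0, 150.0], 0.38)]
jar_mouth [([599.0, -29.0, 104.0], 0.72)]
tray_mid []
tray_lip []
jar_mouth [([596.0, -36.0, 97.0], 0.74)]
```

Request:
{"fn": "send_rows", "kwargs": {
  "targets": [
    [-0.001,0.0198,0,0,0,-2.7,0.002],
    [-0.001,0.0198,0,0,0,-2.7,0.002],
    [-0.001,0.0198,0,0,0,-2.7,0.002],
    [-0.001,0.0198,0,0,0,-2.7,0.002],
    [-0.001,0.0198,0,0,0,-2.7,0.002],
    [-0.001,0.0198,0,0,0,-2.7,0.002],
    [-0.001,0.0198,-0.01,0,0,-2.7,0.002],
    [-0.001,0.0198,-0.01,0,0,-2.9,0.002],
    [0,0,0,0,0,0,0.002],
    [0,0,0,0,0,0,0.002]
  ]
}}

```text
time: 55.95
position: [593.2, -209.6, 144.8]
eef_rot: [[-0.0, 1.0, 0.0], [0.793, 0.0, 0.61], [0.61, 0.0, -0.793]]
wrist_force: [0.5, -0.5, -1.9]
grip_width: 0.099
finger_force: 88.3
```

```bash
python3 - <<'E'
from h import *
st()
for n in('top','side'): marks(shot(n),['tray_mid','tray_lip'],2)
th=[8,16,24,32,40,48,54,60,64,68,72,76,80,84,88,92,96]
pour((158.5,11.8),None,None,th,np.interp(th,[0,32,45,62,75,96],[133,123,117,112,108,107]),135)
E
```

```text
t 55.95 pos [ 593.2 -209.6  144.8] grip 0.099 F [ 0.5 -0.5 -1.9] ff 88.3
[[-0.0, 1.0, 0.0], [0.793, 0.0, 0.61], [0.61, 0.0, -0.793]]
j [ 0.814  0.748 -0.46   1.522 -0.301  1.23   0.566]
tray_mid [([592.0, -126.0, 136.0], 0.86)]
tray_lip []
tray_mid []
tray_lip [([590.0, -49.0, 137.0], 0.56)]
8 [-3.2, 17.4] 8
16 [-6.2, 18.8] 8
24 [-9.1, 17.7] 8
32 [-11.8, 16.3] 8
40 [-14.3, 13.2] 8
48 [-16.5, 11.6] 8
54 [-13.7, 7.7] 6
60 [-14.6, 6.2] 6
64 [-10.2, 3.3] 4
68 [-10.4, 2.5] 4
72 [-10.7, 1.8] 4
76 [-10.9, 1.3] 4
80 [-11.0, 1.3] 4
84 [-11.1, 0.5] 4
88 [-11.1, -0.2] 4
92 [-11.1, -1.0] 4
96 [-11.0, -1.8] 4
```

Request:
{"fn": "send_rows", "kwargs": {
  "targets": [
    [0.001,0.0032,0.0184,-8,0,0,0.002],
    [0,0.0062,0.0188,-8,0,0,0.002],
    [0,0.0091,0.0177,-8,0,0,0.002],
    [0,0.0118,0.0163,-8,0,0,0.002],
    [0,0.0143,0.0132,-8,0,0,0.002],
    [0,0.0165,0.0116,-8,0,0,0.002],
    [0,0,0,0,0,0,0.002]
  ]
}}

```text
time: 57.12
position: [595.2, -140.1, 241.9]
eef_rot: [[-0.01, 1.0, 0.004], [0.984, 0.01, -0.178], [-0.178, 0.002, -0.984]]
wrist_force: [0.1, 0.1, -3.2]
grip_width: 0.101
finger_force: 88.1
```

```bash
python3 - <<'E'
from h import *
st();marks(shot('side'),['tray_lip'],2)
E
```

```text
t 57.12 pos [ 595.2 -140.1  241.9] grip 0.101 F [ 0.1  0.1 -3.2] ff 88.1
[[-0.01, 1.0, 0.004], [0.984, 0.01, -0.178], [-0.178, 0.002, -0.984]]
j [ 0.241  0.364 -0.267  1.722  0.31   1.086 -0.147]
tray_lip [([594.0, -40.0, 117.0], 0.97), ([595.0, -98.0, 173.0], 0.42)]
```

Request:
{"fn": "send_rows", "kwargs": {
  "targets": [
    [0,0.0087,0.0077,-6,0,0,0.002],
    [0,0.0096,0.0062,-6,0,0,0.002],
    [0,0.0102,0.0033,-4,0,0,0.002],
    [0,0.0104,0.0025,-4,0,0,0.002],
    [0,0.0107,0.0018,-4,0,0,0.002],
    [0,0,0,0,0,0,0.002],
    [0,0.0109,0.0013,-4,0,0,0.002],
    [0,0.011,0.0013,-4,0,0,0.002],
    [0,0,0,0,0,0,0.002],
    [0,0.0111,0.0005,-4,0,0,0.002],
    [0,0.0111,-0.0002,-4,0,0,0.002],
    [0,0.0111,-0.001,-4,0,0,0.002],
    [0,0.011,-0.0018,-4,0,0,0.002],
    [0,0,0,0,0,0,0.002],
    [0,0,0,0,0,0,0.002],
    [0,0,0,0,0,0,0.002],
    [0,0,0,0,0,0,0.002]
  ]
}}

```text
time: 59.35
position: [593.9, -32.5, 262.9]
eef_rot: [[0.002, 1.0, -0.001], [0.525, -0.002, -0.851], [-0.851, 0.001, -0.525]]
wrist_force: [-0.9, 1.0, -2.0]
grip_width: 0.099
finger_force: 88.3
```

```bash
python3 - <<'E'
from h import *
st()
b=shot('side','side11.png');a=shot('top','top11.png'); marks(a,['piece1_mid'],6)
cv2.imwrite('pics/s11c.png',cv2.resize(np.hstack([b['img'][130:330,200:420,::-1],a['img'][150:350,240:460,::-1]]),None,fx=1.8,fy=1.8))
E
```

```text
t 59.35 pos [593.9 -32.5 262.9] grip 0.099 F [-0.9  1.  -2. ] ff 88.3
[[0.002, 1.0, -0.001], [0.525, -0.002, -0.851], [-0.851, 0.001, -0.525]]
j [-0.361  0.563 -0.176  1.729  0.908  1.589 -0.891]
piece1_mid [([596.0, -29.0, 102.0], 0.51)]
```

View pics/s11c.png

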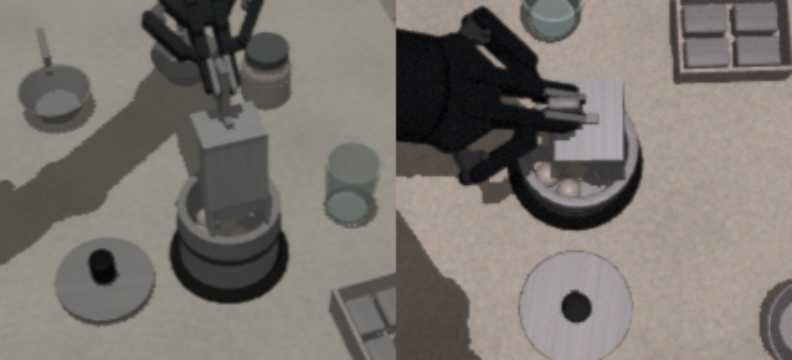

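Request:
{"fn": "send_rows", "kwargs": {
  "targets": [
    [0,-0.003,0.025,0,0,0,0.002],
    [0,-0.0221,0.0028,8,0,0,0.002],
    [0,-0.0222,0,8,0,0,0.002],
    [0,-0.0219,-0.0026,8,0,0,0.002],
    [0,-0.0211,-0.0043,8,0,0,0.002],
    [0,-0.02,-0.0075,8,0,0,0.002],
    [0,-0.0185,-0.0105,8,0,0,0.002],
    [0,-0.0165,-0.0116,8,0,0,0.002],
    [0,-0.0143,-0.0132,8,0,0,0.002],
    [0,0,0,0,0,0,0.002]
  ]
}}

```text
time: 60.75
position: [591.4, -197.8, 238.4]
eef_rot: [[0.01, 1.0, -0.003], [0.995, -0.009, 0.096], [0.096, -0.004, -0.995]]
wrist_force: [-1.1, 0.6, -2.3]
grip_width: 0.103
finger_force: 88.2
```

```bash
python3 - <<'E'
from h import *
st()
b=shot('side','side12.png');a=shot('top','top12.png'); marks(a,['piece1_mid'],6)
cv2.imwrite('pics/s12c.png',cv2.resize(np.hstack([b['img'][170:350,220:420,::-1],a['img'][170:350,280:480,::-1]]),None,fx=2,fy=2))
E
```

```text
t 60.75 pos [ 591.4 -197.8  238.4] grip 0.103 F [-1.1  0.6 -2.3] ff 88.2
[[0.01, 1.0, -0.003], [0.995, -0.009, 0.096], [0.096, -0.004, -0.995]]
j [ 0.468  0.422 -0.265  1.635  0.016  1.123  0.207]
piece1_mid [([634.0, -49.0, 37.0], 0.61)]
```

View pics/s12c.png

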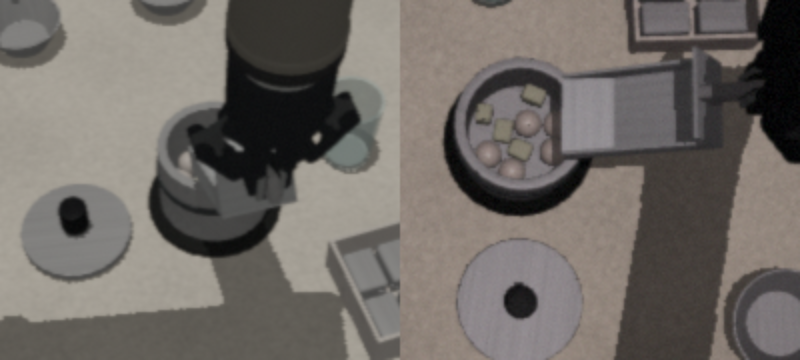

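The tray is empty, all four pieces and the five balls are in the jar (left part of right panel). Set the tray down.

Request:
{"fn": "send_rows", "kwargs": {
  "targets": [
    [0,-0.034,0,8,0,0,0.002],
    [0,-0.034,0,8,0,0,0.002],
    [0.001,-0.034,-0.01,8,0,0,0.002],
    [0.001,-0.034,-0.02,8,0,0,0.002],
    [0,-0.033,-0.02,0,0,0,0.002],
    [0,0,-0.03,0,0,0,0.002],
    [0,0,-0.03,0,0,0,0.002],
    [0,0,-0.03,0,0,0,0.002],
    [0,0,-0.03,0,0,0,0.002],
    [0,0,-0.02,0,0,0,0.002],
    [0,0,0,0,0,0,0.002],
    [0,0,0,0,0,0,0.002]
  ]
}}

```text
time: 62.4
position: [596.7, -360.4, 51.6]
eef_rot: [[-0.001, 1.0, 0.001], [0.793, -0.0, 0.61], [0.61, 0.001, -0.793]]
wrist_force: [-0.5, 1.2, -1.0]
grip_width: 0.094
finger_force: 88.2
```

Request:
{"fn": "send_rows", "kwargs": {
  "targets": [
    [0,0,-0.012,0,0,0,0.002],
    [0,0,-0.0075,0,0,0,0.002],
    [0,0,0,0,0,0,0.002],
    [0,0,0,0,0,0,0.045],
    [0,0,0,0,0,0,0.045],
    [0,0,0,0,0,0,0.045],
    [0,0,0.03,0,0,0,0.06],
    [0,0,0.05,0,0,0,0.06],
    [0,0,0.05,0,0,0,0.06],
    [-0.015,0.033,0,-3.8,0,0,0.06],
    [-0.015,0.033,0,-3.8,0,0,0.06],
    [-0.015,0.033,0,-3.8,0,0,0.06],
    [-0.015,0.033,0,-3.8,0,0,0.06],
    [-0.015,0.033,0,-3.8,0,0,0.06],
    [-0.015,0.033,0,-3.8,0,0,0.06],
    [-0.015,0.033,0,-3.8,0,0,0.06],
    [-0.015,0.033,0,-3.8,0,0,0.06],
    [-0.015,0.033,0,-3.8,0,0,0.06],
    [-0.015,0,0,-3.4,0,0,0.06]
  ]
}}

```text
time: 64.78
position: [446.2, -60.1, 163.2]
eef_rot: [[-0.004, 1.0, 0.004], [1.0, 0.004, -0.002], [-0.002, 0.004, -1.0]]
wrist_force: [0.5, -0.8, 0.2]
grip_width: 0.705
finger_force: 0.0
```

```bash
python3 - <<'E'
from h import *
st()
a=shot('top','top13.png'); b=shot('side','side13.png')
for p in(a,b): marks(p,['lid_knob','tray_mid','tray_lip','jar_mouth','dish1_mid','dish2_mid','dish3_mid'])
E
```

```text
t 64.78 pos [446.2 -60.1 163.2] grip 0.705 F [ 0.5 -0.8  0.2] ff 0.0
[[-0.004, 1.0, 0.004], [1.0, 0.004, -0.002], [-0.002, 0.004, -1.0]]
j [ 0.267  0.212 -0.305  2.127  0.09   0.81  -0.09 ]
lid_knob [([608.0, -41.0, 42.0], 0.24)]
tray_mid [([594.0, -278.0, 20.0], 0.75)]
tray_lip [([598.0, -202.0, 23.0], 0.69)]
jar_mouth [([595.0, -31.0, 102.0], 0.95)]
dish1_mid [([628.0, 287.0, 23.0], 0.91)]
dish2_mid [([440.0, 268.0, 17.0], 0.66)]
dish3_mid [([429.0, -274.0, 18.0], 0.68)]
lid_knob [([446.0, -37.0, 41.0], 0.65)]
tray_mid [([596.0, -281.0, 16.0], 0.65)]
tray_lip [([592.0, -200.0, 21.0], 0.75)]
jar_mouth [([593.0, -33.0, 100.0], 0.65)]
dish1_mid [([627.0, 286.0, 18.0], 0.74)]
dish2_mid []
dish3_mid [([425.0, -280.0, 19.0], 0.89)]
```

View pics/top13.png

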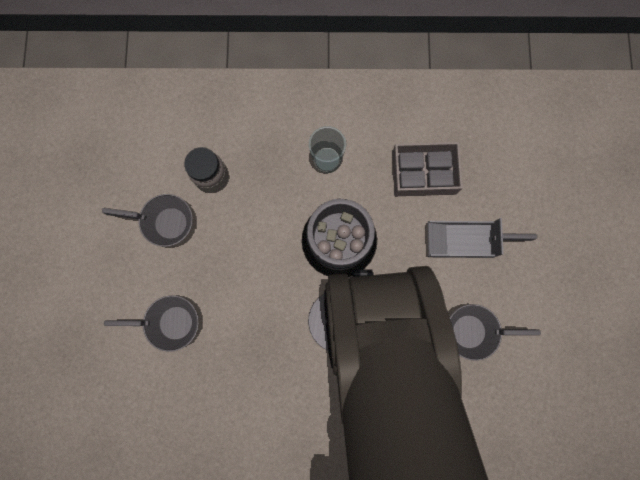

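All dishes and the tray stand upright, the nine items lie in the jar at (340,235), the lid is where I left it (~(340,320), partly hidden). Fetch the lid.

Request:
{"fn": "send_rows", "kwargs": {
  "targets": [
    [-0.0015,0.0245,-0.03,0,0,0,0.06],
    [0,0,-0.04,0,0,0,0.06],
    [0,0,-0.03,0,0,0,0.06],
    [0,0,-0.025,0,0,0,0.06],
    [0,0,-0.012,0,0,0,0.06],
    [0,0,0,0,0,0,0.06],
    [0,0,0,0,0,0,0.06],
    [0,0,0,0,0,0,0.06]
  ]
}}

```text
time: 66.58
position: [445.1, -38.7, 24.7]
eef_rot: [[0.0, 1.0, 0.002], [1.0, -0.0, -0.0], [-0.0, 0.002, -1.0]]
wrist_force: [0.1, 0.8, -0.5]
grip_width: 0.701
finger_force: 0.0
```

Request:
{"fn": "send_rows", "kwargs": {
  "targets": [
    [-0.0004,0.0031,-0.0008,0,0,0,0.06],
    [0,0,0,0,0,0,0.06],
    [0,0,0,0,0,0,0.02],
    [0,0,0,0,0,0,0.02],
    [0,0,0,0,0,0,0.02],
    [0,0,0,0,0,0,0.02],
    [0,0,0,0,0,0,0.02]
  ],
  "grip_force": 60
}}

```text
time: 67.45
position: [444.3, -35.5, 23.5]
eef_rot: [[0.0, 1.0, 0.001], [1.0, -0.0, -0.0], [-0.0, 0.001, -1.0]]
wrist_force: [-1.3, 0.3, 5.1]
grip_width: 0.338
finger_force: 58.8
```

Request:
{"fn": "send_rows", "kwargs": {
  "targets": [
    [0,0,0.02,0,0,0,0.02],
    [0,0,0.03,0,0,0,0.02],
    [0,0,0.04,0,0,0,0.02],
    [0,0,0.04,0,0,0,0.02],
    [0.025,0,0,0,0,0,0.02],
    [0.025,0,0,0,0,0,0.02],
    [0.025,0,0,0,0,0,0.02],
    [0.025,0,0,0,0,0,0.02],
    [0.025,0,0,0,0,0,0.02],
    [0.025,0,0,0,0,0,0.02],
    [0,0,-0.01,0,0,0,0.02],
    [0,0,0,0,0,0,0.02],
    [0,0,0,0,0,0,0.02]
  ]
}}

```text
time: 69.08
position: [592.8, -35.7, 142.6]
eef_rot: [[0.0, 1.0, -0.002], [1.0, -0.0, -0.0], [-0.0, -0.002, -1.0]]
wrist_force: [0.2, 0.6, -3.1]
grip_width: 0.333
finger_force: 60.2
```

```bash
python3 - <<'E'
from h import *
st()
a=shot('top'); b=shot('side')
for p in(a,b): marks(p,['lid_knob','jar_mouth'])
E
```

```text
t 69.08 pos [592.8 -35.7 142.6] grip 0.333 F [ 0.2  0.6 -3.1] ff 60.2
[[0.0, 1.0, -0.002], [1.0, -0.0, -0.0], [-0.0, -0.002, -1.0]]
j [ 0.179  0.46  -0.291  1.819  0.165  0.888 -0.188]
lid_knob []
jar_mouth []
lid_knob [([593.0, -39.0, 160.0], 0.78)]
jar_mouth []
```

Request:
{"fn": "send_rows", "kwargs": {
  "targets": [
    [0.0017,0.0003,-0.008,0,0,0,0.02],
    [0,0,-0.006,0,0,0,0.02],
    [0,0,-0.005,0,0,0,0.02],
    [0,0,0,0,0,0,0.02],
    [0,0,0,0,0,0,0.02]
  ]
}}

```text
time: 70.0
position: [595.8, -35.2, 124.2]
eef_rot: [[0.0, 1.0, 0.0], [1.0, -0.0, 0.0], [0.0, 0.0, -1.0]]
wrist_force: [-0.3, -0.2, -4.8]
grip_width: 0.33
finger_force: 60.2
```

Request:
{"fn": "send_rows", "kwargs": {
  "targets": [
    [0,0,-0.003,0,0,0,0.02],
    [0,0,-0.002,0,0,0,0.02],
    [0,0,0,0,0,0,0.02]
  ]
}}

```text
time: 70.38
position: [595.5, -35.2, 118.9]
eef_rot: [[0.0, 1.0, -0.0], [1.0, -0.0, 0.0], [0.0, -0.0, -1.0]]
wrist_force: [0.1, -0.2, -3.7]
grip_width: 0.333
finger_force: 60.2
```

Request:
{"fn": "send_rows", "kwargs": {
  "targets": [
    [-0.0005,0,-0.001,0,0,0,0.02],
    [0,0,0,0,0,0,0.02],
    [0,0,0,0,0,0,0.02]
  ]
}}

```text
time: 70.75
position: [595.5, -35.2, 118.5]
eef_rot: [[0.0, 1.0, 0.001], [1.0, -0.0, -0.0], [-0.0, 0.001, -1.0]]
wrist_force: [-0.5, -0.7, 0.8]
grip_width: 0.336
finger_force: 60.4
```

Contact: the weight is off at the home height. Release and retreat, then check.

Request:
{"fn": "send_rows", "kwargs": {
  "targets": [
    [0,0,-0.0005,0,0,0,0.02],
    [0,0,0,0,0,0,0.06],
    [0,0,0,0,0,0,0.06],
    [0,0,0,0,0,0,0.06],
    [0,0,0.03,0,0,0,0.06],
    [0,0,0.05,0,0,0,0.06],
    [0,0,0.05,0,0,0,0.06],
    [-0.04,-0.04,0,0,0,0,0.06],
    [-0.04,-0.04,0,0,0,0,0.06],
    [-0.04,-0.04,0,0,0,0,0.06],
    [0,-0.05,0,0,0,0,0.06],
    [0,-0.05,0,0,0,0,0.06],
    [0,0,0,0,0,0,0.06]
  ]
}}

```text
time: 72.38
position: [474.0, -259.8, 247.5]
eef_rot: [[0.007, 1.0, -0.0], [1.0, -0.007, -0.002], [-0.002, -0.0, -1.0]]
wrist_force: [0.4, 1.1, -0.7]
grip_width: 0.699
finger_force: 0.0
```

```bash
python3 - <<'E'
from h import *
st()
a=shot('top','top14.png'); b=shot('side','side14.png')
for p in(a,b): marks(p,['lid_knob','tray_mid','dish1_mid','dish2_mid','dish3_mid'])
cv2.imwrite('pics/s14c.png',cv2.resize(np.hstack([b['img'][180:320,260:400,::-1],a['img'][180:320,270:410,::-1]]),None,fx=2.5,fy=2.5))
E
```

```text
t 72.38 pos [ 474.  -259.8  247.5] grip 0.699 F [ 0.4  1.1 -0.7] ff 0.0
[[0.007, 1.0, -0.0], [1.0, -0.007, -0.002], [-0.002, -0.0, -1.0]]
j [ 0.544  0.25  -0.189  1.849  0.055  1.047  0.326]
lid_knob [([596.0, -33.0, 127.0], 0.89)]
tray_mid [([595.0, -279.0, 22.0], 0.97)]
dish1_mid [([629.0, 289.0, 20.0], 0.67)]
dish2_mid [([440.0, 268.0, 19.0], 0.85)]
dish3_mid []
lid_knob [([598.0, -37.0, 136.0], 0.78)]
tray_mid [([595.0, -281.0, 16.0], 0.73)]
dish1_mid [([629.0, 287.0, 19.0], 0.46)]
dish2_mid [([440.0, 266.0, 17.0], 0.67)]
dish3_mid [([427.0, -279.0, 23.0], 0.59)]
```

View pics/s14c.png

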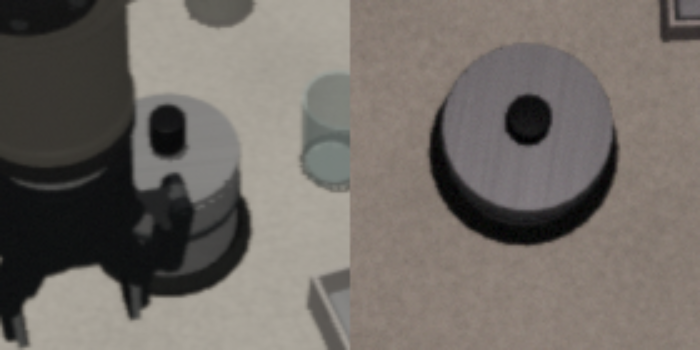

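The lid sits flush and centred on the jar (knob at (528,118) in the right panel). Everything else is upright and the gripper is clear, so I hand in.

```bash
python3 -c "
from cell import ctrl
print(ctrl.job_done())"
```

```text
the job is handed in; nothing more can be done
None
```

I've handed the job in; no verdict came back. In the camera images all five balls went into the jar, then the four bone pieces, the lid is back on flush, and the dishes and tray stand upright clear of the jar (dish1 ended up about 35 mm from where I released it).

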